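Kit the shield covers with their boards

ROBOT

A 6-joint arm with a two-finger parallel gripper is mounted at the origin on a cart in front of the work surface, level with it; the furniture and walls round the work are solid. World frame = base frame: x ahead of the robot, y to its left, z up, the work surface at z = 0. Lengths are in mm, angles in rad, forces in N, time in s.
With the tool pointing down it reaches from about 350 to 975 mm from the base axis. Payload 7.1 kg.
Tool frame: the origin (TCP) lies at the very end of the fingers, on their centre line; the grasp point (between the pads) lies 19 mm behind it; z points along the fingers, y is the line along which they close (so a half turn about z gives the same grasp; the last joint's range is limited). The gripper opens to 88 mm and grips with 3 to 60 N. Pads are 20 mm wide; open, the fingers measure 115 mm over their backs; the gripper's body (75 mm by 178 mm) begins 61 mm behind the grasp point.
Start: joints at [1.122, 0.423, 1.63, -0, 1.089, -0.019], TCP at [260.398, 568.153, 222.675] pointing down, gripper open.
Joint ranges: [-3, 3], [-0.9, 2.11], [0.09, 2.58], [-1.31, 4.45], [0.11, 2.69], [-2.54, 2.54]. Speed limits (rad/s): [2.39, 2.39, 3.01, 3.14, 3.14, 3.14].

INTERFACE

Orientations are given as a rotation vector (axis times angle).
In Python, from workcell import get_obs, get_image, job, models gives the robot as it stands.
- The arm moves only by the tool jog_arm, never from a script. Its argument "increments" is one flat list of numbers, 7 for each row, row after row: the turn, a rotation vector about the tool's x, y, z in degrees, then the shift along the tool's x, y, z in mm, then the opening in per cent of the stroke, from 0 (shut) to 100 (fully open). A call has 1 to 12 rows; each row shifts and turns the commanded pose from where the row before left it, along the tool's axes as they then stand; what a row does not reach is not made up. A row lasts 1/8 s, in which the tool goes at most 62.5 mm and 10.7 degrees, less where a joint would pass 70% of its speed; a pose out of reach is approached as far as the arm can. A call is refused whole if a number of a shift passes 62.5 or a number of a turn 10.7, either way. A call with a gripper value outside its range is refused whole. The fingers move at their own pace and stop on an object; the grip force is fixed at half the most. Time passes only in rows, so rows that do not move let the fingers close. It gives the time, the measured TCP pose, the force, the opening and the grip force at its end, in the units of the state.
- get_obs(): the state, without advancing time (a new reading comes with each control period).
- get_image(name): name is "scene" or "top" or "wrist"; returns a dict with "pixels" (400x640x3 uint8, blue, green, red), "depth" (400x640 float32, mm along the optical axis (not along the pixel's ray), 0 where there is no reading), "fx", "fy", "cx", "cy" (pixels), "cam_to_world" (4x4, takes a point from camera to world coordinates); the wrist camera has in their place "tool_from_camera" (4x4, takes a point from camera to tool coordinates, whose origin is the TCP and whose axes are the flange's). Camera axes: x right, y up, looking along -z (the intrinsics and any distortion apply to the point x, -y, -z); pixel columns grow to the right and rows downward; lengths in mm; the calibration is good to about 2 mm. A picture is of the moment at which its call begins: read the wrist's pose just before it.
- job.close_job(): hands the job in; it is judged then, once.
Trained networks look in the newest picture that a camera, given by its name, has taken for a name from the list of things; names that differ only in an ending like _2 or _b are one class to them, and where a whole thing is asked for, a point or a joint stands for the part that bears it (a point fixed in the world has none). Each returns a list of dicts, best first, with "p" (0 to 1); they miss things now and then, are a little off and sometimes report something else, mostly with a low value. They report only what shows in the picture. A call takes as long as a camera call. They do not tell look-alikes from the thing itself.
- models.look_for(target, camera): "centre" ([x, y, z] in mm, in world coordinates, good to about 4 mm: the middle of the surface that is visible of it).
- models.regions_of(target, camera): "region" (400x640 bool, what is visible of it).
The state is a dict: "t": time; "qpos": joint angles; "qvel": joint speeds; "joint_torque": joint torques, N m; "ee_pos": TCP position; "orientation": TCP orientation; "ft_force": force on the tool from outside, world axes, zero at the start; "moment": the same for the moment, N m; "width": finger opening in mm; "grasp_force": force on a finger pad.
Only numpy, scipy, OpenCV 4.12 (cv2) and the standard library are available. Lean on these libraries where they do the work, as an engineer would, in place of code of your own. Each camera call takes 0.05 s, during which the arm holds its last target. There are 200 camera calls.

TASK

One of the two closed tins holds a circuit board, the other a USB hub: lift the lids to see which is which, then put every thin steel cover lying on the mat into the right tin, wide covers with the circuit board and narrow covers with the USB hub. The thin covers bend if they are prised straight up off the mat, so slide each one along it until part of it sticks out over the front edge of the bench, and pinch it there, without letting it fall. Leave both tins shut with their own lids seated, the board and the hub still inside, and do not disturb the flux jar, the blue dropper bottle or the tape roll.

Things in the scene. Friction and masses are not known exactly. Their poses are not given: they have to be found in the camera images.
- tin_left: open aluminium tin, the left of two alike, fixed to the bench: 128 mm (its x) by 116 mm (its y) outside, 46 mm high, walls and floor 4 mm, inside 120 x 108 mm. Origin at the centre of its underside, x along its length away from the robot, z up. Its lid is on at the start
- lid_left_grip (a point): loose lid of the left tin, 0.15 kg: aluminium plate 128 (x) x 116 mm, 4 mm thick; under it a locating lip 112 x 100 x 5 mm (4 mm play all round); on top a black bar 50 mm long (x), 18 wide, 28 tall. Point: middle of the bar, 14 mm above the plate's top, 23 mm above the lip's underside; seated, it is over the tin's centre, 64 mm above the tin's underside, x along the tin's x (or half round)
- tin_right: open aluminium tin, the right of two alike, fixed to the bench: 128 mm (its x) by 116 mm (its y) outside, 46 mm high, walls and floor 4 mm, inside 120 x 108 mm. Origin at the centre of its underside, x along its length away from the robot, z up. Its lid is on at the start
- lid_right_grip (a point): loose lid of the right tin, 0.15 kg: aluminium plate 128 (x) x 116 mm, 4 mm thick; under it a locating lip 112 x 100 x 5 mm (4 mm play all round); on top a black bar 50 mm long (x), 18 wide, 28 tall. Point: middle of the bar, 14 mm above the plate's top, 23 mm above the lip's underside; seated, it is over the tin's centre, 64 mm above the tin's underside, x along the tin's x (or half round)
- wide_cover_1_center (a point): wide steel shield cover: flat plate 92 x 56 x 2 mm, about 80 g, loose, at first flat on the mat (may be absent). Point: its centre; x along its length, y across, z up. Not to be lifted from flat on the mat: slid out (press on it and drag), the part that sticks out past the bench edge can be gripped from above across its 56 mm width, fingertips reaching below it on both sides
- wide_cover_2_center (a point): wide steel shield cover: flat plate 92 x 56 x 2 mm, about 80 g, loose, at first flat on the mat (may be absent). Point: its centre; x along its length, y across, z up. Not to be lifted from flat on the mat: slid out (press on it and drag), the part that sticks out past the bench edge can be gripped from above across its 56 mm width, fingertips reaching below it on both sides
- narrow_cover_1_center (a point): narrow steel shield cover: flat plate 72 x 38 x 2 mm, about 43 g, loose, at first flat on the mat (may be absent). Point: its centre; x along its length, y across, z up. Not to be lifted from flat on the mat: slid out (press on it and drag), the part that sticks out past the bench edge can be gripped from above across its 38 mm width, fingertips reaching below it on both sides
- narrow_cover_2_center (a point): narrow steel shield cover: flat plate 72 x 38 x 2 mm, about 43 g, loose, at first flat on the mat (may be absent). Point: its centre; x along its length, y across, z up. Not to be lifted from flat on the mat: slid out (press on it and drag), the part that sticks out past the bench edge can be gripped from above across its 38 mm width, fingertips reaching below it on both sides
- board_center (a point): blue circuit board, 55 x 90 mm, parts on it up to 12 mm high, lying loose on the floor of one of the tins, under the lid, its long side along the tin's length. The point is the centre of the board, 3 mm above its underside
- hub_center (a point): white USB hub, a bar 33 x 95 x 14 mm, lying loose on the floor of the other tin, its long side along the tin's length. The point is its centre
- mat_edge (a point): middle of the front top edge of the black antistatic mat fixed on the bench: 380 mm along its edge, 150 deep, 3 thick (top at z = 0.003), slippery to the covers (friction 0.2; fingers grip better). Flush with the straight front edge of the bench (28 mm thick, free space in front and below). x points into the bench square to the edge, y along it to the left. Bench behind the mat's left half is free (room for a lid)
- flux_jar: bystander: white flux jar with blue lid, 42 mm across, 47 mm high, origin under its centre
- dropper: bystander: blue dropper bottle with a pointed spout, 34 mm across, 78 mm high, origin under its centre
- tape: bystander: roll of brown tape lying flat, 64 mm across, 16 mm high, origin under its centre
Mind the look-alikes: they are no part of the job. What is shaped like the part that bears narrow_cover_1_center but orange is not meant.

How it is judged (in metres and radians):
On the way, in this order (a step that is already met when the one before it is completed fails the run):
1. a lid has been lifted off its tin and put aside ((horizontal distance between lid_left_grip and tin_left above 0.09 m or horizontal distance between lid_right_grip and tin_right above 0.09 m)), for 0.2 s.
2. every cover lies inside the tin it belongs to ((((x of board_center in the frame of tin_left between -0.055 and 0.055 m and y of board_center in the frame of tin_left between -0.05 and 0.05 m and z of board_center in the frame of tin_left between 0 and 0.035 m) and (x of wide_cover_1_center in the frame of tin_left between -0.05 and 0.05 m and y of wide_cover_1_center in the frame of tin_left between -0.045 and 0.045 m and z of wide_cover_1_center in the frame of tin_left between 0 and 0.035 m)) or ((x of board_center in the frame of tin_right between -0.055 and 0.055 m and y of board_center in the frame of tin_right between -0.05 and 0.05 m and z of board_center in the frame of tin_right between 0 and 0.035 m) and (x of wide_cover_1_center in the frame of tin_right between -0.05 and 0.05 m and y of wide_cover_1_center in the frame of tin_right between -0.045 and 0.045 m and z of wide_cover_1_center in the frame of tin_right between 0 and 0.035 m))) and (((x of board_center in the frame of tin_left between -0.055 and 0.055 m and y of board_center in the frame of tin_left between -0.05 and 0.05 m and z of board_center in the frame of tin_left between 0 and 0.035 m) and (x of wide_cover_2_center in the frame of tin_left between -0.05 and 0.05 m and y of wide_cover_2_center in the frame of tin_left between -0.045 and 0.045 m and z of wide_cover_2_center in the frame of tin_left between 0 and 0.035 m)) or ((x of board_center in the frame of tin_right between -0.055 and 0.055 m and y of board_center in the frame of tin_right between -0.05 and 0.05 m and z of board_center in the frame of tin_right between 0 and 0.035 m) and (x of wide_cover_2_center in the frame of tin_right between -0.05 and 0.05 m and y of wide_cover_2_center in the frame of tin_right between -0.045 and 0.045 m and z of wide_cover_2_center in the frame of tin_right between 0 and 0.035 m))) and (((x of hub_center in the frame of tin_left between -0.055 and 0.055 m and y of hub_center in the frame of tin_left between -0.05 and 0.05 m and z of hub_center in the frame of tin_left between 0 and 0.035 m) and (x of narrow_cover_1_center in the frame of tin_left between -0.05 and 0.05 m and y of narrow_cover_1_center in the frame of tin_left between -0.045 and 0.045 m and z of narrow_cover_1_center in the frame of tin_left between 0 and 0.035 m)) or ((x of hub_center in the frame of tin_right between -0.055 and 0.055 m and y of hub_center in the frame of tin_right between -0.05 and 0.05 m and z of hub_center in the frame of tin_right between 0 and 0.035 m) and (x of narrow_cover_1_center in the frame of tin_right between -0.05 and 0.05 m and y of narrow_cover_1_center in the frame of tin_right between -0.045 and 0.045 m and z of narrow_cover_1_center in the frame of tin_right between 0 and 0.035 m))) and (((x of hub_center in the frame of tin_left between -0.055 and 0.055 m and y of hub_center in the frame of tin_left between -0.05 and 0.05 m and z of hub_center in the frame of tin_left between 0 and 0.035 m) and (x of narrow_cover_2_center in the frame of tin_left between -0.05 and 0.05 m and y of narrow_cover_2_center in the frame of tin_left between -0.045 and 0.045 m and z of narrow_cover_2_center in the frame of tin_left between 0 and 0.035 m)) or ((x of hub_center in the frame of tin_right between -0.055 and 0.055 m and y of hub_center in the frame of tin_right between -0.05 and 0.05 m and z of hub_center in the frame of tin_right between 0 and 0.035 m) and (x of narrow_cover_2_center in the frame of tin_right between -0.05 and 0.05 m and y of narrow_cover_2_center in the frame of tin_right between -0.045 and 0.045 m and z of narrow_cover_2_center in the frame of tin_right between 0 and 0.035 m)))), for 0.2 s.
At the end, for the whole second after the job is handed in: Wide covers lie inside the tin with the circuit board, narrow covers inside the tin with the USB hub (centre below 35 mm); board and hub still in the tins; each lid seated level on its own tin (bar within 15 mm of centre, no more than 4 mm above the rim) (all of step 2 and horizontal distance between lid_left_grip and tin_left below 0.015 m and z of lid_left_grip in the frame of tin_left between 0.055 and 0.068 m and angle between each of lid_left_grip, lid_right_grip's own z axis and vertical below 0.06 rad and horizontal distance between lid_right_grip and tin_right below 0.015 m and z of lid_right_grip in the frame of tin_right between 0.055 and 0.068 m and ((x of board_center in the frame of tin_left between -0.055 and 0.055 m and y of board_center in the frame of tin_left between -0.05 and 0.05 m and z of board_center in the frame of tin_left between 0 and 0.035 m) or (x of board_center in the frame of tin_right between -0.055 and 0.055 m and y of board_center in the frame of tin_right between -0.05 and 0.05 m and z of board_center in the frame of tin_right between 0 and 0.035 m)) and ((x of hub_center in the frame of tin_left between -0.055 and 0.055 m and y of hub_center in the frame of tin_left between -0.05 and 0.05 m and z of hub_center in the frame of tin_left between 0 and 0.035 m) or (x of hub_center in the frame of tin_right between -0.055 and 0.055 m and y of hub_center in the frame of tin_right between -0.05 and 0.05 m and z of hub_center in the frame of tin_right between 0 and 0.035 m))); the robot touches nothing.
It fails at once if the flux jar was disturbed (moved more than 3 cm) (distance of flux_jar from where it was at the start of the episode above 0.03 m).
It fails at once if the blue dropper bottle was disturbed (moved more than 3 cm) (distance of dropper from where it was at the start of the episode above 0.03 m).
It fails at once if the tape roll was disturbed (moved more than 3 cm) (distance of tape from where it was at the start of the episode above 0.03 m).
It fails at once if a cover was picked up off the mat (raised 5 to 11 mm with its centre over 34 mm inside the edge), not slid out over the edge ((x of wide_cover_1_center in the frame of mat_edge between 0.034 and 0.15 m and y of wide_cover_1_center in the frame of mat_edge between -0.19 and 0.19 m and z of wide_cover_1_center in the frame of mat_edge between 0.006 and 0.012 m) or (x of wide_cover_2_center in the frame of mat_edge between 0.034 and 0.15 m and y of wide_cover_2_center in the frame of mat_edge between -0.19 and 0.19 m and z of wide_cover_2_center in the frame of mat_edge between 0.006 and 0.012 m) or (x of narrow_cover_1_center in the frame of mat_edge between 0.034 and 0.15 m and y of narrow_cover_1_center in the frame of mat_edge between -0.19 and 0.19 m and z of narrow_cover_1_center in the frame of mat_edge between 0.006 and 0.012 m) or (x of narrow_cover_2_center in the frame of mat_edge between 0.034 and 0.15 m and y of narrow_cover_2_center in the frame of mat_edge between -0.19 and 0.19 m and z of narrow_cover_2_center in the frame of mat_edge between 0.006 and 0.012 m)).
Of wide_cover_1, wide_cover_2, narrow_cover_1, narrow_cover_2 only 2 to 3 are there at a start; the rules pass over those that are not, and their reading is None.
At some moment in a run one of lid_left, lid_right may be knocked a few centimetres aside while the robot is not near it.
It also fails if it takes over 210 s, if anything falls off the work surface, if the arm or the gripper's body presses on something with over 40 N, if the wrist force passes 120 N, or if a joint passes its speed limit or range.

## Working session

There is one attempt and no reset: what is moved stays moved. The work goes in short steps, Python scripts to look and compute and a tool call to move; the robot and the scene stay as the last step left them, time stands still between calls to the robot, and variables do not carry over. Pictures are saved under pics/ and viewed, at most 18 in all, crops included, and the job is handed in when it is done.

Besides the shell and the picture viewer there is one more tool, called after "Call:" in YAML: its name, and indented under it one key for each argument. jog_arm: Moves the arm, as the interface text tells. Its arguments: {"type":"object","properties":{"increments":{"type":"array"}},"required":["increments"]}

```bash
mkdir -p pics; ls; cat > h.py <<'E'
import numpy as np, cv2
from scipy.spatial.transform import Rotation as R
from workcell import get_obs, get_image, job, models
def cloud(im, tool=None):
    d=im["depth"]; v,u=np.mgrid[0:400,0:640]
    p=np.stack([(u-im["cx"])/im["fx"]*d, -(v-im["cy"])/im["fy"]*d, -d, np.ones_like(d)],-1)
    T=im["cam_to_world"] if "cam_to_world" in im else toolT(tool)@im["tool_from_camera"]
    return (p@np.asarray(T).T)[...,:3]
def toolT(o):
    T=np.eye(4); T[:3,:3]=R.from_rotvec(o["orientation"]).as_matrix(); T[:3,3]=o["ee_pos"]; return T
E
python3 - <<'E'
from h import *
o=get_obs(); print(o)
im=get_image("top"); cv2.imwrite("pics/top0.png",im["pixels"])
print({k:im[k] for k in im if k not in("pixels","depth")})
for n in ["tin_left","lid_left_grip","wide_cover_1_center","narrow_cover_1_center","flux_jar","dropper","tape"]:
    print(n,[(np.round(r["centre"],0).tolist(),round(r["p"],2)) for r in models.look_for(n,"top")])
im=get_image("scene"); cv2.imwrite("pics/scene0.png",im["pixels"])
E
```

```text
pics
{'t': 0.0, 'qpos': array([ 1.12203686e+00,  4.23842997e-01,  1.63065488e+00,  1.94317325e-05,
        1.08862504e+00, -1.90122300e-02]), 'qvel': array([ 0.00150658, -0.00108658,  0.00195847, -0.00085118,  0.00042881,
        0.00022282]), 'joint_torque': array([ 8.81774904e-04, -5.44634092e+01, -2.73671705e+01,  6.44219806e-02,
        2.27092841e-02, -1.45045246e-04]), 'ee_pos': array([260.14233752, 567.68693457, 221.9141607 ]), 'orientation': array([-6.69797282e-01, -3.06897983e+00,  2.33173575e-03]), 'ft_force': array([ 0.39619415, -0.80193924, -0.15151684]), 'moment': array([-0.01219581, -0.01270914, -0.03699499]), 'grasp_force': 0.0, 'width': 87.58691316434162}
{'fx': 451.81132692589273, 'fy': 451.81132692589273, 'cx': 319.9438737770487, 'cy': 197.63484052245386, 'cam_to_world': array([[-4.60341870e-03,  9.90017588e-01, -1.40868678e-01,
         4.69094225e+02],
       [-9.99664756e-01, -9.66751052e-04,  2.58735650e-02,
         1.54066712e+02],
       [ 2.54790994e-02,  1.40940559e-01,  9.89690140e-01,
         1.19630216e+03],
       [ 0.00000000e+00,  0.00000000e+00,  0.00000000e+00,
         1.00000000e+00]])}
tin_left [([526.0, 385.0, 25.0], 0.72)]
lid_left_grip [([524.0, 441.0, 52.0], 0.58)]
wide_cover_1_center [([564.0, -104.0, 3.0], 0.75)]
narrow_cover_1_center [([672.0, 479.0, -1.0], 0.95), ([527.0, 70.0, 4.0], 0.92)]
flux_jar [([705.0, 213.0, 48.0], 0.68)]
dropper [([694.0, 351.0, 45.0], 0.69)]
tape [([754.0, -99.0, 14.0], 0.87)]
```

View pics/top0.png

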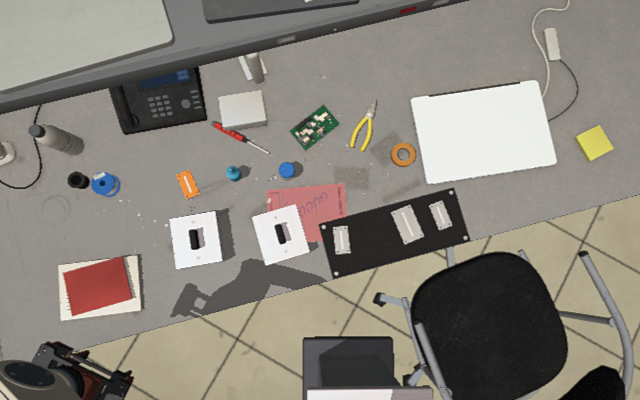

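View pics/scene0.png

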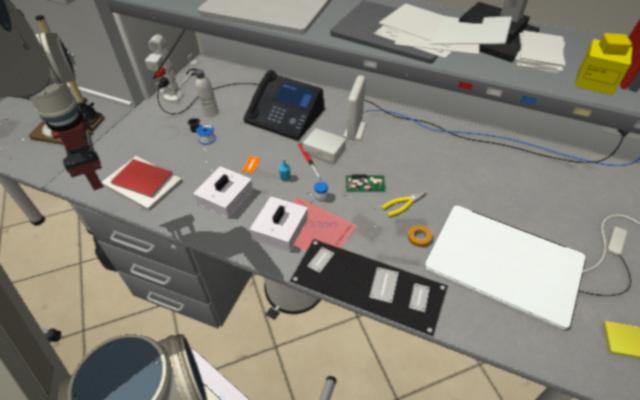

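The top view shows three steel covers on the mat (342,240), (405,224) and (440,214), the tins at (197,240) and (281,234), and an orange decoy at (188,184). The scene view agrees. Next I measure the outlines.

```bash
python3 - <<'E'
from h import *
im=get_image("top"); P=cloud(im); px=im["pixels"].astype(int)
g=px.mean(2); hsv=cv2.cvtColor(im["pixels"],cv2.COLOR_BGR2HSV)
def rect(m,mn=60):
    n,l,s,_=cv2.connectedComponentsWithStats(m.astype(np.uint8))
    for i in range(1,n):
        if s[i,4]<mn: continue
        q=P[l==i]; r=cv2.minAreaRect(q[:,:2].astype(np.float32)); 
        print("  c",np.round(r[0],1),"size",np.round(r[1],1),"ang",round(r[2],1),"z",np.round(np.median(q[:,2]),1),"px",np.round(_[i]),s[i,4])
X,Y,Z=P[...,0],P[...,1],P[...,2]
roi=np.zeros((400,640),bool); roi[185:285,312:475]=1
print("mat"); dark=roi&(g<45)&(Z>-8); rect(dark,500)
mh=np.zeros((400,640),np.uint8)
c=np.argwhere(dark)[:,::-1].astype(np.int32); cv2.fillConvexPoly(mh,cv2.convexHull(c),1)
# mat corners
q=P[mh>0]; q=q[abs(q[:,2]-3)<8]; bx=cv2.boxPoints(cv2.minAreaRect(q[:,:2].astype(np.float32))); print(bx.round(1))
print("covers"); inn=cv2.erode(mh,np.ones((3,3)))>0; rect(inn&(g>75))
print("lids"); rect((Z>38)&(Z<60)&(X<640)&(Y<420+60)&(Y>140)&(g>120),300)
print("bars"); rect((Z>38)&(X<620)&(Y<480)&(Y>140)&(g<80))
for n in ["wide_cover_1_center","narrow_cover_1_center"]:
    for r in models.regions_of(n,"top"):
        print(n,round(r["p"],2)); rect(r["region"])
E
```

```text
mat
  c [540.  -49.2] size [146.2 429.3] ang 15.0 z 4.0 px [392. 235.] 5828
[[ 424.4   89.4]
 [ 522.1 -276.2]
 [ 667.1 -237.4]
 [ 569.4  128.2]]
covers
  c [526.5 -35.5] size [ 74.8 394.7] ang 21.8 z 5.9 px [440. 215.] 428
  c [521.5   7.7] size [ 94.8 310.8] ang 21.7 z 5.9 px [407. 224.] 791
  c [518.7 103.4] size [ 76.5 119.5] ang 11.8 z 5.9 px [341. 240.] 438
  c [ 444.8 -195.9] size [137.8 690.3] ang 6.3 z -737.9 px [417. 265.] 2076
lids
  c [539.8 226.1] size [128.1 115.9] ang 16.7 z 50.9 px [280. 234.] 2169
  c [527.3 435.7] size [128.6 110.8] ang 9.4 z 50.8 px [199. 240.] 1878
bars
  c [538.7 223.9] size [46.9 15.2] ang 16.2 z 78.6 px [280. 234.] 126
  c [526.  436.7] size [45.5 16. ] ang 9.9 z 77.6 px [194. 239.] 159
wide_cover_1_center 0.85
  c [520.8   8.3] size [ 91.6 308.8] ang 22.5 z 6.0 px [407. 224.] 694
narrow_cover_1_center 0.92
  c [517.7 105.8] size [ 70.1 117.8] ang 14.4 z 6.0 px [340. 240.] 355
narrow_cover_1_center 0.69
  c [571.6 339.5] size [419.5  59.6] ang 53.0 z 3.1 px [187. 184.] 390
narrow_cover_1_center 0.35
  c [540.9 -49.8] size [151.  431.1] ang 15.1 z 4.1 px [392. 234.] 6590
```

```bash
cat >> h.py <<'E'
def plane(im,uv,z,tool=None):
    T=np.asarray(im["cam_to_world"]) if "cam_to_world" in im else toolT(tool)@im["tool_from_camera"]
    uv=np.asarray(uv,float); d=np.stack([(uv[:,0]-im["cx"])/im["fx"],-(uv[:,1]-im["cy"])/im["fy"],-np.ones(len(uv))],-1)@T[:3,:3].T
    return T[:3,3]+d*((z-T[2,3])/d[:,2])[:,None]
def rects(im,m,z,tool=None,mn=60):
    n,l,s,c=cv2.connectedComponentsWithStats(m.astype(np.uint8))
    for i in range(1,n):
        if s[i,4]<mn: continue
        q=plane(im,np.argwhere(l==i)[:,::-1],z,tool)
        r=cv2.minAreaRect(q[:,:2].astype(np.float32)); print("  c",np.round(r[0],1),"size",np.round(r[1],1),"ang",round(r[2],1),"px",c[i].round(),s[i,4])
E
python3 - <<'E'
from h import *
im=get_image("top"); g=im["pixels"].astype(int).mean(2)
m=np.zeros((400,640),bool); m[195:262,330:456]=1
uv=np.argwhere(g<45)[:,::-1]
d=np.zeros((400,640),np.uint8); roi=np.zeros((400,640),bool); roi[185:285,312:475]=1
dark=roi&(g<45); n,l,s,_=cv2.connectedComponentsWithStats(dark.astype(np.uint8)); i=1+s[1:,4].argmax()
q=plane(im,np.argwhere(l==i)[:,::-1],3); r=cv2.minAreaRect(q[:,:2].astype(np.float32)); print("mat",r); print(cv2.boxPoints(r).round(1))
h=np.zeros((400,640),np.uint8); cv2.fillConvexPoly(h,cv2.convexHull(np.argwhere(l==i)[:,::-1].astype(np.int32)),1)
k=cv2.erode(h,np.ones((5,5)))>0
for z in (5,): rects(im,k&(g>70),z)
P=cloud(im)
for b in [(341,240),(407,224),(440,215)]:
    print(P[b[1]-4:b[1]+5,b[0]-3:b[0]+4].reshape(-1,3)[:,2].round(1).tolist()[:8])
cv2.imwrite("pics/mat.png",cv2.resize(im["pixels"][180:290,310:480],None,fx=4,fy=4,interpolation=cv2.INTER_CUBIC))
E
```

```text
mat ((546.4405517578125, -73.46284484863281), (146.0950164794922, 375.2778625488281), 14.961034774780273)
[[ 427.4   89. ]
 [ 524.3 -273.6]
 [ 665.5 -235.9]
 [ 568.6  126.7]]
  c [ 591.7 -198.2] size [74.8 41.2] ang 20.7 px [440. 215.] 430
  c [ 567.8 -108.5] size [94.9 59. ] ang 21.9 px [407. 224.] 791
  c [526.6  67.5] size [74.4 40.8] ang 6.2 px [341. 240.] 441
[5.4, 5.6, 6.6, 10.6, 4.8, 8.7, 4.1, 6.2]
[6.3, 11.6, 4.5, 2.8, 4.4, 4.4, 7.4, 10.2]
[9.2, 4.9, 7.1, 4.2, 7.6, 7.3, 4.5, 3.4]
```

View pics/mat.png

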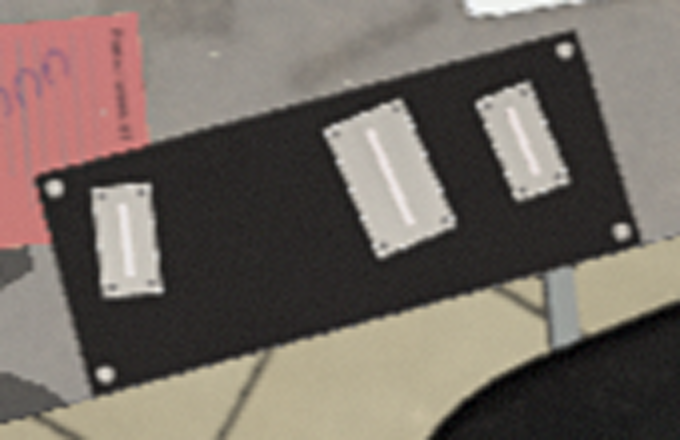

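The crop shows one wide cover (middle) and two narrow ones, all upright on the mat, whose frame is turned about 15°. I'll open the right tin first.

```bash
cat >> h.py <<'E'
def target(yaw):  # tool x = -(yaw dir), tool y = yaw+90, z down
    c,s=np.cos(np.radians(yaw)),np.sin(np.radians(yaw)); return np.array([[-c,-s,0],[-s,c,0],[0,0,-1]]).T.reshape(3,3).T if False else np.column_stack([[-c,-s,0],[-s,c,0],[0,0,-1]])
def to(x,y,z,yaw,o=None):
    o=o or get_obs(); A=R.from_rotvec(o["orientation"]).as_matrix(); B=target(yaw)
    print("at",o["ee_pos"].round(1),"turn",np.degrees(R.from_matrix(A.T@B).as_rotvec()).round(1),"then shift",(B.T@(np.array([x,y,z])-o["ee_pos"])).round(1))
E
python3 - <<'E'
from h import *
to(539.5,225,140,16.3); 
E
```

```text
at [260.4 568.1 222.7] turn [ -0.    0.  -40.9] then shift [-171.6 -407.7   82.7]
```

Call:
jog_arm:
  increments: [0, 0, -10.2, 0, 0, 0, 100, 0, 0, -10.2, 0, 0, 0, 100, 0, 0, -10.2, 0, 0, 0, 100, 0, 0, -10.2, 0, 0, 0, 100, 0, 0, 0, -21.5, -51, 10.3, 100, 0, 0, 0, -21.5, -51, 10.3, 100, 0, 0, 0, -21.5, -51, 10.3, 100, 0, 0, 0, -21.5, -51, 10.3, 100, 0, 0, 0, -21.5, -51, 10.3, 100, 0, 0, 0, -21.5, -51, 10.3, 100, 0, 0, 0, -21.5, -51, 10.3, 100, 0, 0, 0, -21.5, -51, 10.3, 100]

```text
t: 2.15
ee_pos: [540.4, 222.7, 140.2]
orientation: [-0.442, 3.11, 0.0]
ft_force: [0.5, 0.3, 0.1]
width: 88.1
grasp_force: 0.0
```

```bash
python3 - <<'E'
from h import *
o=get_obs(); im=get_image("wrist"); P=cloud(im,o); cv2.imwrite("pics/w1.png",im["pixels"])
Z=P[...,2]; g=im["pixels"].astype(int).mean(2)
rects(im,(g<80)&(Z>66)&(Z<90),78,o,200); rects(im,(g>110)&(abs(Z-50)<8),50,o,3000)
to(539.5,225,54,16.3)
E
```

```text
c [538.  223.8] size [49.1 11.1] ang 16.1 px [324. 208.] 780
  c [538.2 227.1] size [127.8 115.7] ang 16.7 px [328. 195.] 15224
  c [494.6 432. ] size [ 66.1 121.7] ang 10.0 px [548. 210.] 7239
at [543.6 218.3 139.1] turn [-0.1  0.1 -0.3] then shift [ 2.   7.6 85.1]
```

View pics/w1.png

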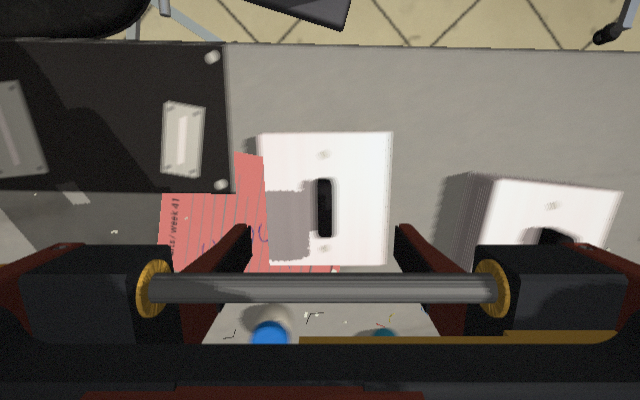

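The wrist view shows the right lid at (325,200) with its bar at (324,208), between the open fingers. The mat's narrow cover is at (183,140). The arm needs to settle before I descend.

Call:
jog_arm:
  increments: [0, 0, 0, 0, 0, 0, 100, 0, 0, 0, 0, 0, 0, 100, 0, 0, 0, 0, 0, 0, 100]

```text
t: 2.58
ee_pos: [538.6, 225.4, 140.6]
orientation: [-0.445, 3.11, 0.0]
ft_force: [-0.4, -0.2, 0.2]
width: 87.9
grasp_force: 0.0
```

```bash
python3 - <<'E'
from h import *
to(538.5,225.5,54,16.4)
E
```

```text
at [538.6 225.4 140.6] turn [ 0.   0.  -0.1] then shift [ 0.1  0.1 86.6]
```

Call:
jog_arm:
  increments: [0, 0, 0, 0, 0, 25, 60, 0, 0, 0, 0, 0, 25, 50, 0, 0, 0, 0, 0, 20, 50, 0, 0, 0, 0, 0, 12, 50, 0, 0, 0, 0, 0, 4, 50, 0, 0, 0, 0, 0, 0, 40, 0, 0, 0, 0, 0, 0, 0, 0, 0, 0, 0, 0, 0, 0, 0, 0, 0, 0, 0, 0, 0, 0, 0, 0, 0, 0, 0, 0, 0, 0, 0, 0, 0, 0, 0]

```text
t: 3.95
ee_pos: [539.7, 224.4, 54.9]
orientation: [-0.442, 3.109, 0.0]
ft_force: [-1.9, 0.7, 5.7]
width: 17.9
grasp_force: 30.0
```

Call:
jog_arm:
  increments: [0, 0, 0, 0, 0, -10, 0, 0, 0, 0, 0, 0, -30, 0, 0, 0, 0, 0, 0, -30, 0, 0, 0, 0, -6, -15, -10, 0, 0, 0, 0, -10, -29, 0, 0, 0, 0, 0, -13, -38, 0, 0, 0, 0, 0, -13, -38, 0, 0, 0, 0, 0, -13, -38, 0, 0, 0, 0, 0, -10, -31, 0, 0, 0, 0, 0, -6, -18, 0, 0, 0, 0, 0, -2.5, -7.5, 0, 0, 0, 0, 0, 0, 0, 0, 0]

```text
t: 5.45
ee_pos: [669.3, 38.7, 133.9]
orientation: [0.441, -3.11, -0.0]
ft_force: [-0.1, 0.3, -1.5]
width: 17.4
grasp_force: 30.0
```

```bash
python3 - <<'E'
from h import *
to(670,40,15,16.4)
im=get_image("top"); cv2.imwrite("pics/top1.png",cv2.resize(im["pixels"][150:300,150:390],None,fx=3,fy=3,interpolation=cv2.INTER_CUBIC))
for n in ["board_center","hub_center","lid_left_grip","tin_right"]:
    print(n,[(np.round(r["centre"],0).tolist(),round(r["p"],2)) for r in models.look_for(n,"top")])
E
```

```text
at [669.3  38.7 133.9] turn [ 0.  -0.  -0.2] then shift [ -1.1   1.1 118.9]
board_center [([539.0, 235.0, 5.0], 0.83)]
hub_center []
lid_left_grip [([524.0, 440.0, 50.0], 0.67)]
tin_right [([542.0, 222.0, 5.0], 0.85)]
```

View pics/top1.png

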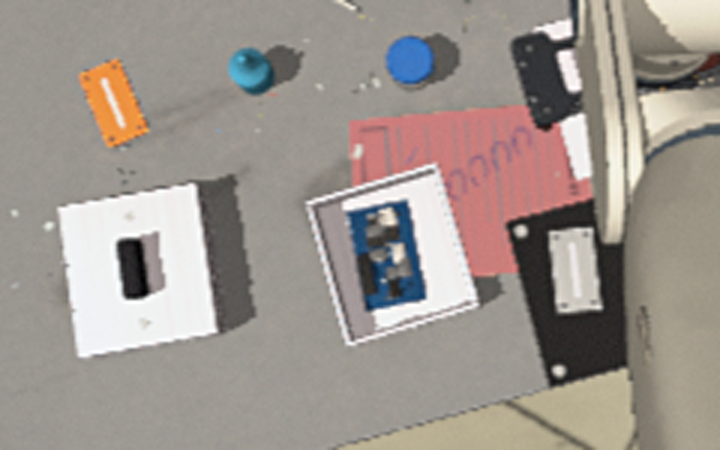

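The right tin (395,255 in the crop) holds the blue board, so the wide cover goes there and both narrow ones go in the left tin. Setting the lid down.

Call:
jog_arm:
  increments: [0, 0, 0, 0, 0, 30, 0, 0, 0, 0, 0, 0, 35, 0, 0, 0, 0, 0, 0, 25, 0, 0, 0, 0, 0, 0, 15, 0, 0, 0, 0, 0, 0, 8, 0, 0, 0, 0, 0, 0, 4, 0, 0, 0, 0, 0, 0, 2, 0, 0, 0, 0, 0, 0, 0, 0]

```text
t: 6.7
ee_pos: [670.0, 38.6, 15.8]
orientation: [-0.442, 3.11, -0.0]
ft_force: [0.9, -0.0, -1.6]
width: 18.0
grasp_force: 30.0
```

Call:
jog_arm:
  increments: [0, 0, 0, 0, 0, 2, 0, 0, 0, 0, 0, 0, 0, 0, 0, 0, 0, 0, 0, 0, 60, 0, 0, 0, 0, 0, 0, 100, 0, 0, 0, 0, 0, 0, 100, 0, 0, 0, 0, 0, -15, 100, 0, 0, 0, 0, 0, -30, 60, 0, 0, 0, 0, 0, -30, 0]

```text
t: 7.7
ee_pos: [669.7, 38.7, 89.9]
orientation: [-0.442, 3.11, -0.0]
ft_force: [0.9, -0.6, 0.9]
width: 45.8
grasp_force: 0.0
```

```bash
python3 - <<'E'
from h import *
to(579,-104,30,22)
E
```

```text
at [669.7  38.7  89.9] turn [-0.   0.  -5.8] then shift [137.5 -98.3  59.9]
```

Call:
jog_arm:
  increments: [0, 0, -5.8, 0, 0, 0, 0, 0, 0, 0, 20, -14, -10, 0, 0, 0, 0, 32, -23, 0, 0, 0, 0, 0, 36, -26, 0, 0, 0, 0, 0, 27, -19, 0, 0, 0, 0, 0, 15, -11, 0, 0, 0, 0, 0, 7, -5, 0, 0, 0, 0, 0, 0, 0, 0, 0, 0, 0, 0, 0, 0, 0, 0, 0, 0, 0, 0, 0, 0, 0, 0]

```text
invalid input
```

```bash
python3 - <<'E'
from h import *
o=get_obs(); im=get_image("wrist"); cv2.imwrite("pics/w2.png",im["pixels"])
g=im["pixels"].astype(int).mean(2)
for r in models.regions_of("wide_cover_1_center","wrist"):
    print(r["p"]); rects(im,r["region"],5,o,300)
print("n")
for r in models.regions_of("narrow_cover_1_center","wrist"):
    print(r["p"]); rects(im,r["region"],5,o,300)
to(579,-104,15,22)
E
```

```text
0.82
  c [ 576.4 -101.8] size [73.5 57.2] ang 21.6 px [186.  47.] 6844
n
0.97
  c [525.9  69.9] size [72.6 38.4] ang 5.9 px [410.  46.] 4594
at [671.1  38.7  90.8] turn [-0.1  0.2 -5.8] then shift [138.9 -97.8  75.8]
```

View pics/w2.png

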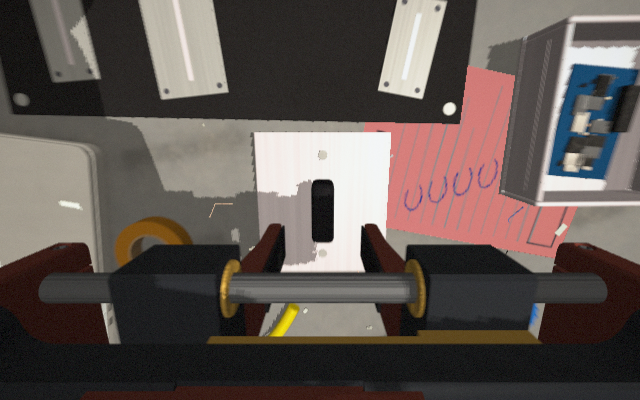

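The wrist view shows the lid set down at (322,205), the wide cover at (186,47), cut off by the top border, the narrow ones either side, and the board in its tin. That jog had a malformed row, so I'm resending it.

Call:
jog_arm:
  increments: [0, 0, -5.8, 0, 0, 0, 0, 0, 0, 0, 20, -14, -10, 0, 0, 0, 0, 32, -23, 0, 0, 0, 0, 0, 36, -26, 0, 0, 0, 0, 0, 27, -19, 15, 0, 0, 0, 0, 15, -11, 25, 0, 0, 0, 0, 9, -5, 20, 0, 0, 0, 0, 0, 0, 15, 0, 0, 0, 0, 0, 0, 6, 0, 0, 0, 0, 0, 0, 0, 0, 0, 0, 0, 0, 0, 0, 0]

```text
t: 9.22
ee_pos: [578.0, -104.0, 17.9]
orientation: [-0.599, 3.083, -0.001]
ft_force: [-0.9, -0.4, -0.3]
width: 0.2
grasp_force: 0.0
```

```bash
python3 - <<'E'
from h import *
to(579,-102,5,22); o=get_obs(); print(o["width"],o["ft_force"])
E
```

```text
at [ 578.  -104.    17.9] turn [-0.   0.1 -0. ] then shift [-1.6  1.5 12.9]
0.17360632874721238 [-0.85150936 -0.40201061 -0.31094031]
```

Call:
jog_arm:
  increments: [0, 0, 0, 0, 1, 6, 0, 0, 0, 0, 0, 0, 4, 0, 0, 0, 0, 0, 0, 2, 0, 0, 0, 0, 0, 0, 1, 0, 0, 0, 0, 0, 0, 0, 0, 0, 0, 0, 0, 0, 0, 0]

```text
t: 9.98
ee_pos: [576.8, -103.1, 5.3]
orientation: [0.599, -3.084, -0.0]
ft_force: [-3.9, 2.2, 12.6]
width: 0.7
grasp_force: 6.4
```

Call:
jog_arm:
  increments: [0, 0, 0, 0, 0, 1, 0, 0, 0, 0, 0, 0, 0, 0, 0, 0, 0, 0, 0, 0, 0]

```text
t: 10.35
ee_pos: [576.9, -103.2, 5.2]
orientation: [0.599, -3.084, -0.0]
ft_force: [-7.6, 2.0, 23.3]
width: 0.5
grasp_force: 11.3
```

Call:
jog_arm:
  increments: [0, 0, 2, 2, 0, 0, 0, 0, 0, 2, 4, 0, 0, 0, 0, 0, 2, 6, 0, 0, 0, 0, 0, 1, 8, 0, 0, 0, 0, 0, 0, 8, 0, 0, 0, 0, 0, 0, 8, 0, 0, 0, 0, 0, 0, 8, 0, 0, 0, 0, 0, 0, 6, 0, 0, 0, 0, 0, 0, 4, 0, 0, 0, 0, 0, 0, 0, 0, 0, 0]

```text
t: 11.6
ee_pos: [528.4, -119.1, 5.3]
orientation: [-0.408, 3.108, -0.004]
ft_force: [2.4, -0.4, 13.6]
width: 0.4
grasp_force: 7.1
```

```bash
python3 - <<'E'
from h import *
import numpy as np
c,s=np.cos(np.radians(15)),np.sin(np.radians(15))
o=get_obs(); im=get_image("top"); print(o["ee_pos"],o["ft_force"])
for r in models.regions_of("wide_cover_1_center","top"): print(r["p"]); rects(im,r["region"],5)
im=get_image("wrist"); cv2.imwrite("pics/w3.png",im["pixels"])
for r in models.regions_of("wide_cover_1_center","wrist"): print(r["p"]); rects(im,r["region"],5,o,300)
E
```

```text
[ 528.39365078 -119.0609061     5.30065127] [ 2.35085464 -0.40360677 13.63729406]
0.58
  c [ 521.2 -103.2] size [34.1 23.9] ang 12.5 px [406. 242.] 108
  c [ 482.4 -113.4] size [24.4 19.8] ang 9.6 px [410. 256.] 68
0.86
  c [ 503.8 -124.8] size [61.5 56.5] ang 17.0 px [324. 192.] 8502
```

View pics/w3.png

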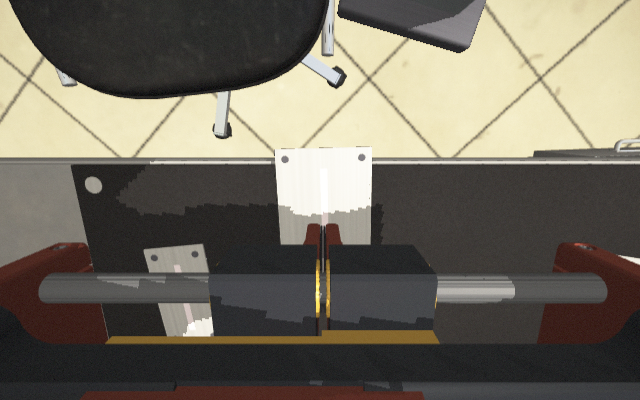

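The wrist view shows the wide cover's front end just past the bench edge (322,150) with the fingers on it (322,245). About 23 mm more to slide.

Call:
jog_arm:
  increments: [0, 0, 1, 3, 0, 0, 0, 0, 0, 1, 5, 0, 0, 0, 0, 0, 0, 6, 0, 0, 0, 0, 0, 0, 5, 0, 0, 0, 0, 0, 0, 3, 0, 0, 0, 0, 0, 0, 1, 0, 0, 0, 0, 0, 0, 0, 0, 0, 0, 0, 0, 0, 0, 0, 0, 0, 0, 0, 0, 0, 0, -5, 0, 0, 0, 0, 0, 0, -20, 0, 0, 0, 0, 0, 0, -25, 50, 0, 0, 0, 0, 0, 0, 100]

```text
t: 13.3
ee_pos: [503.7, -123.9, 54.5]
orientation: [-0.355, 3.119, -0.002]
ft_force: [-0.2, -0.9, 0.1]
width: 16.9
grasp_force: 0.0
```

```bash
cat >> h.py <<'E'
def mat(x,y): 
    c,s=np.cos(np.radians(15)),np.sin(np.radians(15)); d=np.array([x-474,y+92.9]); return np.round([d@[c,s],d@[-s,c]],1)
E
python3 - <<'E'
from h import *
o=get_obs(); print(o["ee_pos"]); im=get_image("wrist"); cv2.imwrite("pics/w4.png",im["pixels"])
for r in models.regions_of("wide_cover_1_center","wrist"): print(r["p"]); rects(im,r["region"],5,o,300)
im=get_image("top")
for r in models.regions_of("wide_cover_1_center","top"): print(r["p"]); rects(im,r["region"],5)
E
```

```text
[ 503.69034183 -123.87223946   54.50434704]
0.68
  c [ 496.3 -125.6] size [92.5 57. ] ang 14.4 px [322. 194.] 6847
0.49
  c [ 496.3 -109.7] size [36.7 11.6] ang 12.4 px [409. 251.] 62
  c [ 457.4 -125.5] size [31.9 15.6] ang 89.7 px [414. 266.] 63
0.47
  c [541.2 234.3] size [89.6 54.9] ang 10.9 px [278. 234.] 699
```

View pics/w4.png

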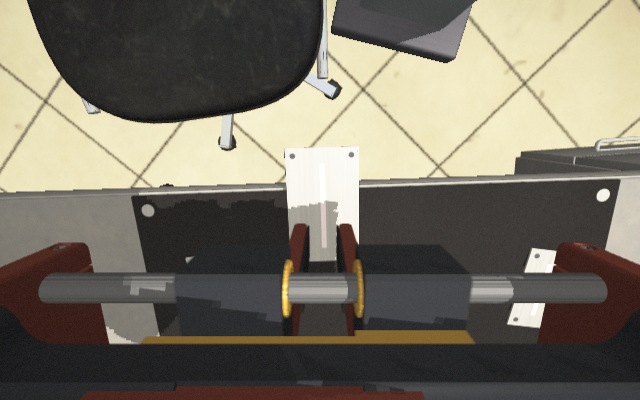

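The wide cover now sticks out over the edge (322,150–190), centre about 13 mm inside. I'll pinch its overhang.

```bash
python3 - <<'E'
from h import *
to(469.1,-132.4,-6,14.2)
E
```

```text
at [ 502.  -123.4   52.4] turn [ 0.  -0.1 -1.2] then shift [34.1 -0.7 58.4]
```

Call:
jog_arm:
  increments: [0, 0, -1.2, 8, 0, 0, 100, 0, 0, 0, 14, -1, 0, 100, 0, 0, 0, 9, 0, 0, 100, 0, 0, 0, 3, 0, 0, 100, 0, 0, 0, 0, 0, 6, 100, 0, 0, 0, 0, 0, 18, 100, 0, 0, 0, 0, 0, 18, 100, 0, 0, 0, 0, 0, 10, 100, 0, 0, 0, 0, 0, 5, 100, 0, 0, 0, 0, 0, 1, 100, 0, 0, 0, 0, 0, 0, 100, 0, 0, 0, 0, 0, 0, 100]

```text
t: 15.0
ee_pos: [470.3, -132.8, -4.3]
orientation: [-0.387, 3.117, -0.0]
ft_force: [-0.7, -0.3, -0.2]
width: 87.6
grasp_force: 0.0
```

Call:
jog_arm:
  increments: [0, 0, 0, 0, 0, 0, 70, 0, 0, 0, 0, 0, 0, 50, 0, 0, 0, 0, 0, 0, 40, 0, 0, 0, 0, 0, 0, 40, 0, 0, 0, 0, 0, 0, 40, 0, 0, 0, 0, 0, 0, 40]

```text
t: 15.75
ee_pos: [470.0, -132.7, -4.7]
orientation: [0.388, -3.118, -0.0]
ft_force: [0.2, 0.0, -0.1]
width: 54.8
grasp_force: 30.0
```

Call:
jog_arm:
  increments: [0, 0, 0, 0, 0, -4, 40, 0, 0, 0, 0, 0, -10, 40, 0, 0, 0, 0, 0, -20, 40, 0, 0, 0, 0, 0, -30, 40, 0, 0, 0, 0, 0, -25, 40, 0, 0, 0, 0, 0, -13, 40, 0, 0, 0, 0, 0, -3, 40, 0, 0, 0, 0, 0, 0, 40]

```text
t: 16.75
ee_pos: [469.7, -132.6, 100.0]
orientation: [0.388, -3.117, -0.0]
ft_force: [-0.4, -0.5, -1.6]
width: 54.9
grasp_force: 30.0
```

```bash
python3 - <<'E'
from h import *
to(512.9,218.1,100,16.4);o=get_obs();print(o["width"],o["grasp_force"])
E
```

```text
at [ 469.7 -132.6  100. ] turn [ 0.  -0.  -2.2] then shift [-140.5  324.3   -0. ]
54.90525280507916 29.992608726024628
```

Call:
jog_arm:
  increments: [0, 0, -2.2, -4.5, 10, 0, 40, 0, 0, 0, -8.5, 20, 0, 40, 0, 0, 0, -15, 35, 0, 40, 0, 0, 0, -19.5, 45, 0, 40, 0, 0, 0, -21.5, 50, 0, 40, 0, 0, 0, -21.5, 50, 0, 40, 0, 0, 0, -19.5, 45, 0, 40, 0, 0, 0, -15.5, 35, 0, 40, 0, 0, 0, -8.5, 20, 0, 40, 0, 0, 0, -4.5, 10, 0, 40, 0, 0, 0, -2, 4, 0, 40, 0, 0, 0, 0, 0, 0, 40]

```text
t: 18.25
ee_pos: [513.8, 216.9, 100.1]
orientation: [0.446, -3.109, 0.0]
ft_force: [0.2, -0.6, -1.6]
width: 54.7
grasp_force: 30.0
```

```bash
python3 - <<'E'
from h import *
o=get_obs(); im=get_image("wrist"); cv2.imwrite("pics/w5.png",im["pixels"])
to(512.9,218.1,24,16.4);print(o["width"],o["grasp_force"])
E
```

```text
at [513.8 216.8 100.2] turn [-0.  -0.  -0.1] then shift [ 0.5  1.5 76.2]
54.736267117402484 29.99264895915985
```

View pics/w5.png

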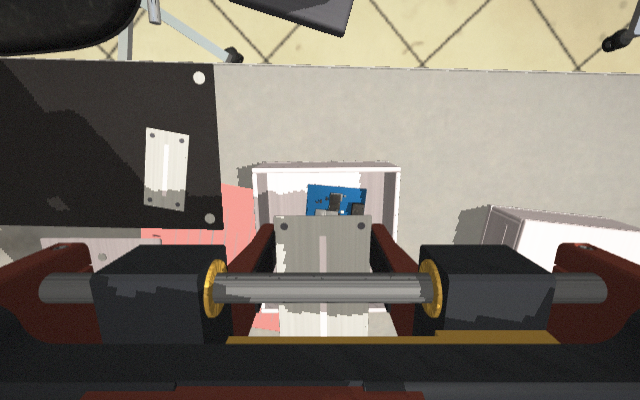

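The wide cover is held level over the tin (322,270), centred between its walls, with the board below. Lowering and releasing.

Call:
jog_arm:
  increments: [0, 0, 0, 0, 0, 12, 40, 0, 0, 0, 0, 0, 22, 40, 0, 0, 0, 0, 0, 20, 40, 0, 0, 0, 0, 0, 12, 40, 0, 0, 0, 0, 0, 7, 40, 0, 0, 0, 0, 0, 3, 40, 0, 0, 0, 0, 0, 0, 40, 0, 0, 0, 0, 0, 0, 74, 0, 0, 0, 0, 0, 0, 74, 0, 0, 0, 0, 0, -10, 74, 0, 0, 0, 0, 0, -30, 74, 0, 0, 0, 0, 0, -30, 74]

```text
t: 19.8
ee_pos: [513.9, 217.6, 95.6]
orientation: [-0.447, 3.11, -0.0]
ft_force: [0.9, 0.4, 1.2]
width: 65.2
grasp_force: 0.0
```

Call:
jog_arm:
  increments: [0, 0, 0, 50, 0, -10, 80, 0, 0, 0, 20, 0, 0, 80, 0, 0, 0, 0, 0, 0, 80, 0, 0, 0, 0, 0, 0, 80]

```text
t: 20.3
ee_pos: [448.1, 198.5, 104.9]
orientation: [-0.447, 3.108, 0.001]
ft_force: [0.1, 0.2, 1.2]
width: 69.9
grasp_force: 0.0
```

```bash
python3 - <<'E'
from h import *
o=get_obs(); im=get_image("wrist"); P=cloud(im,o)
for r in models.regions_of("wide_cover_1_center","wrist"):
    q=P[r["region"]]; print(r["p"],np.median(q,0),np.percentile(q[:,2],[5,95])); rects(im,r["region"],22,o,300)
top=get_image("top"); P=cloud(top)
print([(np.round(r["centre"],0).tolist(),round(r["p"],2)) for r in models.look_for("wide_cover_1_center","top")])
print([(np.round(r["centre"],0).tolist(),round(r["p"],2)) for r in models.look_for("lid_right_grip","top")])
cv2.imwrite("pics/c6.png",np.hstack([im["pixels"],top["pixels"]])[::2,::2])
to(640,100,120,16.4)
E
```

```text
0.72 [553.70788168 226.65634478  12.47007578] [ 7.6188769  17.18283651]
  c [502.3 214.5] size [21.8 52.5] ang 16.3 px [322. 261.] 1112
  c [561.7 232.8] size [37.1 53.8] ang 16.3 px [324. 317.] 1586
0.72 [503.84745119 250.75539613   6.77625432] [ 5.72390007 13.96665665]
0.68 [498.50360652  -6.51309544   3.74210751] [2.62531823 4.8977655 ]
  c [506.5   9.6] size [118.6 218.3] ang 15.2 px [105. 193.] 22505
[([546.0, 231.0, 9.0], 0.97), ([545.0, -70.0, 2.0], 0.49)]
[([670.0, 41.0, 8.0], 0.94)]
at [447.3 198.1 104.1] turn [-0.  0. -0.] then shift [-157.2 -148.5  -15.9]
```

View pics/c6.png

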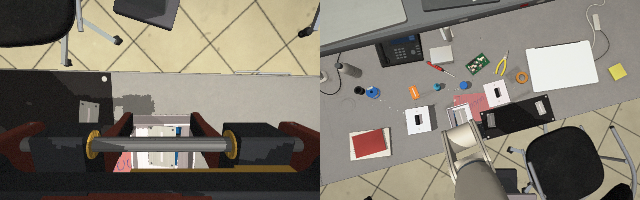

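The combined view shows the wide cover lying in the right tin (165,143 left half) and the lid still at its place behind the mat. Now to fetch the lid.

Call:
jog_arm:
  increments: [0, 0, 0, -9, -11, 0, 100, 0, 0, 0, -18, -23, 0, 100, 0, 0, 0, -28, -36, 0, 100, 0, 0, 0, -32, -41, 0, 100, 0, 0, 0, -32, -41, 0, 100, 0, 0, 0, -26, -33, 0, 100, 0, 0, 0, -15, -19, 15, 100, 0, 0, 0, -7, -9, 25, 100, 0, 0, 0, -2, -2.4, 25, 60, 0, 0, 0, 0, 0, 15, 50, 0, 0, 0, 0, 0, 8, 50, 0, 0, 0, 0, 0, 1.5, 50]

```text
t: 22.05
ee_pos: [669.5, 39.0, 14.6]
orientation: [0.448, -3.109, -0.0]
ft_force: [-0.2, 0.4, 0.5]
width: 51.2
grasp_force: 0.0
```

Call:
jog_arm:
  increments: [0, 0, 0, 0, 0, 0, 45, 0, 0, 0, 0, 0, 0, 0, 0, 0, 0, 0, 0, 0, 0, 0, 0, 0, 0, 0, 0, 0, 0, 0, 0, 0, 0, 0, 0, 0, 0, 0, 0, 0, 0, 0]

```text
t: 22.8
ee_pos: [669.9, 38.9, 15.3]
orientation: [-0.447, 3.109, -0.0]
ft_force: [-1.4, 0.4, 4.5]
width: 18.3
grasp_force: 30.0
```

```bash
python3 - <<'E'
from h import *
o=get_obs(); print(o["width"],o["ft_force"]); to(538.8,225.3,120,16.4)
E
```

```text
18.343839448461672 [-1.35371733  0.42599226  4.52006356]
at [669.9  38.9  15.3] turn [-0.  0. -0.] then shift [  73.1  215.8 -104.7]
```

Call:
jog_arm:
  increments: [0, 0, 0, 0, 0, -15, 0, 0, 0, 0, 0, 0, -35, 0, 0, 0, 0, 0, 0, -35, 0, 0, 0, 0, 5, 15, -18, 0, 0, 0, 0, 10, 30, -2, 0, 0, 0, 0, 14, 41, 0, 0, 0, 0, 0, 15, 44, 0, 0, 0, 0, 0, 13, 39, 0, 0, 0, 0, 0, 9, 27, 0, 0, 0, 0, 0, 5, 14, 0, 0, 0, 0, 0, 2, 5.5, 0, 0, 0, 0, 0, 0, 0, 0, 0]

```text
t: 24.3
ee_pos: [538.9, 224.9, 119.7]
orientation: [-0.447, 3.11, -0.0]
ft_force: [0.7, 0.6, -1.4]
width: 17.7
grasp_force: 30.0
```

Call:
jog_arm:
  increments: [0, 0, 0, 0, 0, 15, 0, 0, 0, 0, 0, 0, 20, 0, 0, 0, 0, 0, 0, 10, 0, 0, 0, 0, 0, 0, 2, 0, 0, 0, 0, 0, 0, 0, 0, 0, 0, 0, 0, 0, 0, 0]

```text
t: 25.05
ee_pos: [539.3, 225.2, 73.3]
orientation: [-0.447, 3.109, 0.0]
ft_force: [-0.4, -0.8, -0.5]
width: 17.4
grasp_force: 30.0
```

```bash
python3 - <<'E'
from h import *
o=get_obs(); print(o["width"],o["ft_force"]); to(539,225,55,16.4)
E
```

```text
17.41747368056987 [-0.39036943 -0.83436974 -0.54667436]
at [539.3 225.2  73.3] turn [ 0.   0.1 -0. ] then shift [ 0.3 -0.1 18.3]
```

Call:
jog_arm:
  increments: [0, 0, 0, 0, 0, 5, 0, 0, 0, 0, 0, 0, 5, 0, 0, 0, 0, 0, 0, 4, 0, 0, 0, 0, 0, 0, 3, 0, 0, 0, 0, 0, 0, 1.5, 0, 0, 0, 0, 0, 0, 0, 0, 0, 0, 0, 0, 0, 0, 0]

```text
t: 25.92
ee_pos: [538.6, 225.0, 56.1]
orientation: [0.447, -3.109, 0.0]
ft_force: [-6.8, -3.5, 19.6]
width: 17.8
grasp_force: 30.0
```

Call:
jog_arm:
  increments: [0, 0, 0, 0, 0, 0, 50, 0, 0, 0, 0, 0, 0, 70, 0, 0, 0, 0, 0, 0, 70, 0, 0, 0, 0, 0, -20, 70, 0, 0, 0, 0, 0, -35, 100, 0, 0, 0, 0, 0, -20, 100, 0, 0, 0, 0, 0, -5, 100, 0, 0, 0, 0, 0, 0, 100]

```text
t: 26.92
ee_pos: [538.9, 225.1, 134.7]
orientation: [-0.447, 3.109, 0.0]
ft_force: [-0.4, 0.0, -0.1]
width: 87.7
grasp_force: 0.0
```

```bash
cat >> h.py <<'E'
def lids(z=50):
    top=get_image("top"); g=top["pixels"].astype(int).mean(2); P=cloud(top); Z=P[...,2]; 
    m=(g>110)&(Z>z-11)&(Z<z+11)&(P[...,0]<640)&(P[...,1]>130)&(P[...,1]<520)
    rects(top,m,z,None,300)
    n,l,s,_=cv2.connectedComponentsWithStats(m.astype(np.uint8))
    for i in range(1,n):
        if s[i,4]>300:
            q=P[l==i]; a=np.c_[q[:,:2]-q[:,:2].mean(0),np.ones(len(q))]; print("   z,tilt",np.linalg.lstsq(a,q[:,2],rcond=None)[0].round(3))
    return top
E
python3 - <<'E'
from h import *
top=lids(); rects(top,(top["pixels"].astype(int).mean(2)<80)&(cloud(top)[...,2]>62)&(cloud(top)[...,0]<620)&(cloud(top)[...,2]<90),78)
to(526,436.7,130,9.7)
E
```

```text
c [526.8 437.9] size [128.1 117.8] ang 10.1 px [195. 240.] 2207
  c [501.2 218.8] size [ 40.1 108.3] ang 19.4 px [282. 250.] 634
   z,tilt [1.0000e-03 0.0000e+00 5.0693e+01]
   z,tilt [ 3.0000e-03 -4.0000e-03  5.0953e+01]
  c [526.3 434.9] size [46.6 18.5] ang 10.1 px [194. 239.] 141
at [538.5 225.  134.1] turn [-0.  -0.   6.7] then shift [-23.4 210.8   4.1]
```

Call:
jog_arm:
  increments: [0, 0, 6.5, 0, 0, 0, 100, 0, 0, 0, -2, 15, 0, 100, 0, 0, 0, -3.5, 30, 0, 100, 0, 0, 0, -5, 45, 0, 100, 0, 0, 0, -5, 45, 0, 100, 0, 0, 0, -4, 40, 0, 100, 0, 0, 0, -2.5, 24, 10, 80, 0, 0, 0, -1.5, 12, 25, 60, 0, 0, 0, 0, 0, 25, 60, 0, 0, 0, 0, 0, 14, 60, 0, 0, 0, 0, 0, 5, 60, 0, 0, 0, 0, 0, 0, 60]

```text
t: 28.48
ee_pos: [525.9, 436.9, 55.3]
orientation: [0.27, -3.13, 0.0]
ft_force: [-0.3, 0.3, 0.3]
width: 52.7
grasp_force: 0.0
```

```bash
python3 - <<'E'
from h import *
to(526.5,437,54.5,10)
E
```

```text
at [525.9 436.9  55.3] turn [-0.  -0.  -0.1] then shift [-0.6  0.   0.8]
```

Call:
jog_arm:
  increments: [0, 0, 0, 0, 0, 0, 0, 0, 0, 0, 0, 0, 0, 0, 0, 0, 0, 0, 0, 0, 0, 0, 0, 0, 0, 0, 0, 0, 0, 0, 0, 0, 0, 0, 0, 0, 0, 0, 0, 0, 0, 0]

```text
t: 29.22
ee_pos: [526.0, 437.3, 55.7]
orientation: [-0.27, 3.129, 0.001]
ft_force: [-0.7, 1.1, 4.0]
width: 17.8
grasp_force: 30.0
```

Call:
jog_arm:
  increments: [0, 0, 0, 0, 0, -10, 0, 0, 0, 0, 0, 0, -30, 0, 0, 0, 0, 0, 0, -35, 0, 0, 0, 0, -1.5, -10, -20, 0, 0, 0, 0, -4, -25, -5, 0, 0, 0, 0, -8, -46, 0, 0, 0, 0, 0, -10, -55, 0, 0, 0, 0, 0, -10, -55, 0, 0, 0, 0, 0, -10, -55, 0, 0, 0, 0, 0, -9.5, -55, 0, 0, 0, 0, 0, -8.5, -48, 0, 0, 0, 0, 0, -6, -35, 0, 0]

```text
t: 30.72
ee_pos: [657.3, 66.0, 153.8]
orientation: [0.266, -3.128, 0.001]
ft_force: [1.4, -0.4, -1.7]
width: 17.8
grasp_force: 30.0
```

Call:
jog_arm:
  increments: [0, 0, 0, -3.5, -20, 0, 0, 0, 0, 0, -1.5, -10, 0, 0, 0, 0, 0, 0, -2, 0, 0, 0, 0, 0, 0, 0, 0, 0]

```text
t: 31.22
ee_pos: [668.1, 40.5, 155.1]
orientation: [0.272, -3.129, -0.0]
ft_force: [-0.1, -0.6, -1.3]
width: 17.5
grasp_force: 30.0
```

```bash
python3 - <<'E'
from h import *
to(670,40,17,10); o=get_obs(); print(o["width"],o["grasp_force"])
im=get_image("top"); cv2.imwrite("pics/top2.png",cv2.resize(im["pixels"][160:310,150:390],None,fx=3,fy=3,interpolation=cv2.INTER_CUBIC))
for n in ["hub_center","tin_left"]:
    for r in models.regions_of(n,"top"): print(n,r["p"]); rects(im,r["region"],18 if n[0]=='h' else 46)
E
```

```text
at [668.1  40.5 155.1] turn [ 0.  -0.  -0.1] then shift [ -1.7  -0.8 138.1]
17.546296656847762 29.999689757823944
hub_center 0.79
  c [516.9 443.9] size [95.9 35.8] ang 17.6 px [196. 244.] 500
hub_center 0.37
  c [ 591.9 -197.8] size [70.5 28.5] ang 20.7 px [443. 215.] 227
tin_left 0.7
  c [527.3 434.6] size [129.2 123.6] ang 10.5 px [197. 238.] 1935
```

View pics/top2.png

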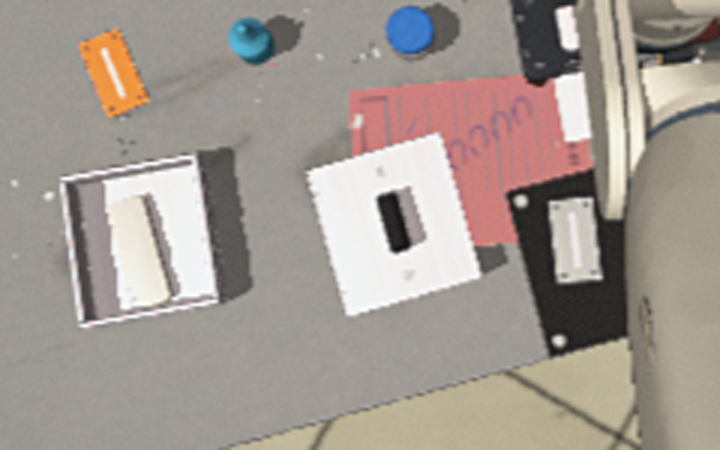

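The left tin (140,240) holds the white hub; the right lid is seated (395,225). Setting the left lid down.

Call:
jog_arm:
  increments: [0, 0, 0, -1.5, 0, 20, 0, 0, 0, 0, 0, 0, 35, 0, 0, 0, 0, 0, 0, 35, 0, 0, 0, 0, 0, 0, 25, 0, 0, 0, 0, 0, 0, 14, 0, 0, 0, 0, 0, 0, 7, 0, 0, 0, 0, 0, 0, 4, 0, 0, 0, 0, 0, 0, 0, 0, 0, 0, 0, 0, 0, 0, 0]

```text
t: 32.5
ee_pos: [670.6, 39.9, 16.1]
orientation: [-0.27, 3.129, -0.0]
ft_force: [-0.9, -0.6, -2.1]
width: 17.9
grasp_force: 30.0
```

Call:
jog_arm:
  increments: [0, 0, 0, 0, 0, 0, 60, 0, 0, 0, 0, 0, 0, 80, 0, 0, 0, 0, 0, 0, 80, 0, 0, 0, 0, 0, -15, 80, 0, 0, 0, 0, 0, -30, 60, 0, 0, 0, 0, 0, -25, 0, 0, 0, 0, 0, 0, -5, 0, 0, 0, 0, 0, 0, 0, 0]

```text
t: 33.5
ee_pos: [670.0, 39.9, 90.6]
orientation: [-0.27, 3.129, -0.0]
ft_force: [0.0, -0.5, -1.0]
width: 26.1
grasp_force: 0.0
```

```bash
python3 - <<'E'
from h import *
o=get_obs(); im=get_image("wrist")
for r in models.regions_of("narrow_cover_1_center","wrist"):
    print(r["p"]); rects(im,r["region"],5,o,300)
to(536,69.6,20,6)
E
```

```text
0.97
  c [530.5  70.4] size [63.2 38.8] ang 6.7 px [390.  42.] 4103
at [669.3  39.8  89.4] turn [ 0.  -0.1  3.9] then shift [129.4  43.5  69.4]
```

Call:
jog_arm:
  increments: [0, 0, 4, 8, 3, 0, 0, 0, 0, 0, 20, 7, 0, 0, 0, 0, 0, 32, 10.5, 0, 0, 0, 0, 0, 32, 10.5, 5, 0, 0, 0, 0, 22, 7.5, 15, 0, 0, 0, 0, 12, 4, 25, 0, 0, 0, 0, 5, 1.5, 15, 0, 0, 0, 0, 0, 0, 10, 0, 0, 0, 0, 0, 0, 6, 0, 0, 0, 0, 0, 0, 4, 0, 0, 0, 0, 0, 0, 2, 0, 0, 0, 0, 0, 0, 0, 0]

```text
t: 35.1
ee_pos: [535.3, 69.6, 8.4]
orientation: [-0.161, 3.137, 0.0]
ft_force: [-0.8, 0.7, 0.6]
width: 0.3
grasp_force: 0.0
```

Call:
jog_arm:
  increments: [0, 0, 0, 0, 0, 2, 0, 0, 0, 0, 0, 0, 1, 0, 0, 0, 0, 0, 0, 1, 0, 0, 0, 0, 0, 0, 0, 0, 0, 0, 0, 0, 0, 0, 0]

```text
t: 35.72
ee_pos: [535.2, 69.7, 5.3]
orientation: [-0.161, 3.137, 0.0]
ft_force: [-3.5, -0.6, 12.4]
width: 0.3
grasp_force: 6.2
```

Call:
jog_arm:
  increments: [0, 0, -2, 2, 0, 0.8, 0, 0, 0, -3, 5, 0, 0, 0, 0, 0, -3, 7, 0, 0, 0, 0, 0, -1, 9, 0, 0, 0, 0, 0, 0, 9, 0, 0, 0, 0, 0, 0, 9, 0, 0, 0, 0, 0, 0, 9, 0, 0, 0, 0, 0, 0, 9, 0, 0, 0, 0, 0, 0, 9, 0, 0, 0, 0, 0, 0, 7, 0, 0, 0, 0, 0, 0, 4, 0, 0, 0, 0, 0, 0, 2, 0, 0, 0]

```text
t: 37.22
ee_pos: [460.5, 50.8, 5.3]
orientation: [-0.406, 3.107, -0.0]
ft_force: [4.4, 1.9, 14.8]
width: 0.3
grasp_force: 6.9
```

Call:
jog_arm:
  increments: [0, 0, 0, 0, 0, 0, 0, 0, 0, 0, 0, 0, 0, 0, 0, 0, 0, 0, 0, 0, 0, 0, 0, 0, 0, 0, -5, 0, 0, 0, 0, 0, 0, -20, 0, 0, 0, 0, 0, 0, -25, 50, 0, 0, 0, 0, 0, 0, 100, 0, 0, 0, 0, 0, 0, 100]

```text
t: 38.22
ee_pos: [456.0, 50.4, 53.1]
orientation: [0.407, -3.115, -0.0]
ft_force: [-0.1, 0.1, 0.5]
width: 27.0
grasp_force: 0.0
```

```bash
python3 - <<'E'
from h import *
o=get_obs(); im=get_image("wrist"); 
for r in models.regions_of("narrow_cover_1_center","wrist"): print(r["p"]); rects(im,r["region"],5,o,300)
print(mat(*o["ee_pos"][:2]),o["ee_pos"],np.degrees(2*np.arctan(o["orientation"][0]/o["orientation"][1])))
E
```

```text
0.66
  c [451.5  49.7] size [72.2 38.1] ang 12.6 px [323. 207.] 4258
[ 19.7 143. ] [456.02935029  50.36575158  53.10840315] -14.878263713135235
```

```bash
python3 - <<'E'
from h import *
to(424,43.5,-6,13)
E
```

```text
at [455.8  50.3  52.7] turn [ 0.  -0.1  1.9] then shift [32.5  0.5 58.7]
```

Call:
jog_arm:
  increments: [0, 0, 1.9, 8, 0, 0, 100, 0, 0, 0, 14, 0.5, 0, 100, 0, 0, 0, 8, 0, 0, 85, 0, 0, 0, 2.5, 0, 0, 85, 0, 0, 0, 0, 0, 6, 85, 0, 0, 0, 0, 0, 18, 85, 0, 0, 0, 0, 0, 18, 85, 0, 0, 0, 0, 0, 10, 85, 0, 0, 0, 0, 0, 5, 85, 0, 0, 0, 0, 0, 1, 85, 0, 0, 0, 0, 0, 0, 85, 0, 0, 0, 0, 0, 0, 85]

```text
t: 39.83
ee_pos: [423.6, 43.2, -4.6]
orientation: [0.355, -3.119, 0.0]
ft_force: [-5.1, -2.2, -2.7]
width: 74.9
grasp_force: 2.7
```

Call:
jog_arm:
  increments: [0, 0, 0, 0, 0, 0, 60, 0, 0, 0, 0, 0, 0, 40, 0, 0, 0, 0, 0, 0, 25, 0, 0, 0, 0, 0, 0, 25, 0, 0, 0, 0, 0, 0, 25, 0, 0, 0, 0, 0, 0, 25, 0, 0, 0, 0, 0, 0, 25]

```text
t: 40.7
ee_pos: [424.2, 43.4, -4.3]
orientation: [0.355, -3.121, -0.0]
ft_force: [-5.3, 2.0, 0.8]
width: 37.1
grasp_force: 31.1
```

Call:
jog_arm:
  increments: [0, 0, 0, 0, 0, -4, 25, 0, 0, 0, 2, 0, -10, 25, 0, 0, 0, 0, 0, -20, 25, 0, 0, 0, 0, 0, -30, 25, 0, 0, 0, 0, 0, -30, 25, 0, 0, 0, 0, 0, -17, 25, 0, 0, 0, 0, 0, -4, 25, 0, 0, 0, 0, 0, 0, 25]

```text
t: 41.7
ee_pos: [423.5, 42.9, 110.9]
orientation: [-0.354, 3.119, -0.0]
ft_force: [-0.0, -0.5, -0.0]
width: 37.0
grasp_force: 30.0
```

```bash
python3 - <<'E'
from h import *
to(498.7,432.4,110,10);o=get_obs();print(o["width"],o["grasp_force"])
E
```

```text
at [423.5  42.9 110.9] turn [-0.   0.1  3. ] then shift [-141.7  370.5    0.9]
37.01352632078612 29.999268651008606
```

Call:
jog_arm:
  increments: [0, 0, 3, -4, 10, 0, 25, 0, 0, 0, -9.5, 25, 0, 25, 0, 0, 0, -16, 42, 0, 25, 0, 0, 0, -20, 52, 0, 25, 0, 0, 0, -21, 55, 0, 25, 0, 0, 0, -21, 55, 0, 25, 0, 0, 0, -19, 50, 0, 25, 0, 0, 0, -15.5, 40, 0, 25, 0, 0, 0, -9.5, 25, 0, 25, 0, 0, 0, -4.5, 12, 0, 25, 0, 0, 0, -1.5, 4, 0, 25, 0, 0, 0, 0, 0, 0, 25]

```text
t: 43.2
ee_pos: [497.3, 431.0, 110.0]
orientation: [0.272, -3.129, 0.001]
ft_force: [0.0, -0.3, -0.2]
width: 36.9
grasp_force: 30.0
```

```bash
python3 - <<'E'
from h import *
o=get_obs(); im=get_image("wrist"); cv2.imwrite("pics/w7.png",im["pixels"])
to(498.7,432.4,24,10);print(o["width"],o["grasp_force"])
E
```

```text
at [497.3 430.8 110.2] turn [-0.  -0.  -0.1] then shift [-1.6  1.3 86.2]
36.8831707603005 29.999383091926575
```

View pics/w7.png

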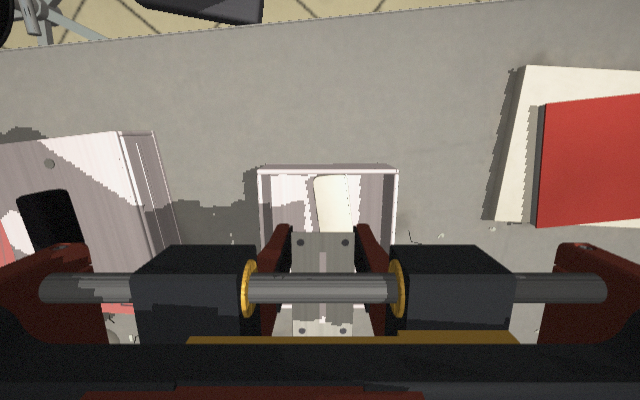

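The narrow cover is held over the left tin (322,270), hub below at (333,205). Lowering and releasing.

Call:
jog_arm:
  increments: [0, 0, 0, 0, 0, 15, 25, 0, 0, 0, 0, 0, 25, 25, 0, 0, 0, 0, 0, 22, 25, 0, 0, 0, 0, 0, 13, 25, 0, 0, 0, 0, 0, 7, 25, 0, 0, 0, 0, 0, 3, 25, 0, 0, 0, 0, 0, 0, 25, 0, 0, 0, 0, 0, 0, 58, 0, 0, 0, 0, 0, 0, 58, 0, 0, 0, 0, 0, -10, 58, 0, 0, 0, 0, 0, -30, 58, 0, 0, 0, 0, 0, -30, 58]

```text
t: 44.75
ee_pos: [497.5, 431.9, 96.8]
orientation: [-0.273, 3.13, 0.0]
ft_force: [0.4, -0.5, 0.5]
width: 51.0
grasp_force: 0.0
```

Call:
jog_arm:
  increments: [0, 0, 0, 20, 0, -15, 20, 0, 0, 0, 20, -25, -5, 0, 0, 0, 0, 10, -45, 0, 0, 0, 0, 0, 0, -50, 0, 0, 0, 0, 0, 0, -40, 0, 0, 0, 0, 0, 0, -20, 0, 0, 0, 0, 0, 0, -5, 0, 0, 0, 0, 0, 0, 0, 0, 0, 0, 0, 0, 0, 0, 0, 0]

```text
t: 45.88
ee_pos: [480.3, 242.1, 115.5]
orientation: [-0.275, 3.129, 0.0]
ft_force: [-0.2, 0.0, 0.1]
width: 0.4
grasp_force: 0.0
```

```bash
python3 - <<'E'
from h import *
im=get_image("top"); P=cloud(im)
for r in models.regions_of("narrow_cover_1_center","top"): print(r["p"],np.median(P[r["region"]],0).round(0)); rects(im,r["region"],20)
cv2.imwrite("pics/t8.png",cv2.resize(im["pixels"][190:290,150:470],None,fx=2.4,fy=2.4,interpolation=cv2.INTER_CUBIC))
g=im["pixels"].astype(int).mean(2); m=np.zeros((400,640),bool); m[198:234,426:456]=1; rects(im,m&(g>70),5)
to(598,-196,30,20.7)
E
```

```text
0.9 [527. 437.  21.]
  c [527.1 437. ] size [72.  39.7] ang 9.8 px [199. 240.] 421
0.6 [675. 477.   3.]
  c [672.6 472.6] size [69.5 36.2] ang 24.4 px [187. 184.] 355
  c [ 591.7 -198.2] size [74.8 41.2] ang 20.7 px [440. 215.] 430
at [480.1 241.9 115.4] turn [  0.   -0.  -10.7] then shift [  44.5 -451.3   85.4]
```

View pics/t8.png

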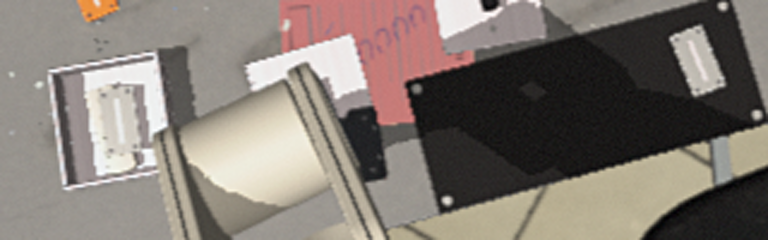

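The crop shows the first narrow cover lying on the hub in the left tin (120,120); the last narrow cover is at (697,60). Going for it.

Call:
jog_arm:
  increments: [0, 0, -10.6, 0, 0, 0, 0, 0, 0, 0, 1.5, -15, 0, 0, 0, 0, 0, 3.5, -35, 0, 0, 0, 0, 0, 5, -50, 0, 0, 0, 0, 0, 5.5, -58, 0, 0, 0, 0, 0, 6, -60, 0, 0, 0, 0, 0, 6, -60, 0, 0, 0, 0, 0, 5.5, -58, 5, 0, 0, 0, 0, 5, -50, 20, 0, 0, 0, 0, 3.5, -36, 25, 0, 0, 0, 0, 2, -20, 20, 0, 0, 0, 0, 0, -7, 15, 0]

```text
t: 47.48
ee_pos: [596.9, -196.2, 29.3]
orientation: [0.554, -3.092, -0.0]
ft_force: [-0.2, 0.7, -0.3]
width: 0.6
grasp_force: 0.0
```

Call:
jog_arm:
  increments: [0, 0, 0, 0, 0, 0, 0, 0, 0, 0, 0, 0, 0, 0, 0, 0, 0, 0, 0, 0, 0]

```text
t: 47.85
ee_pos: [597.8, -194.0, 31.4]
orientation: [-0.562, 3.09, -0.001]
ft_force: [0.2, -0.2, -0.4]
width: 0.2
grasp_force: 0.0
```

```bash
python3 - <<'E'
from h import *
to(599,-193,5.5,20.7); print(get_obs()["width"])
E
```

```text
at [ 597.8 -194.    31.4] turn [-0.   0.1 -0.1] then shift [-1.4  0.5 25.9]
0.1662448767739439
```

Call:
jog_arm:
  increments: [0, 0, 0, -1.5, 0.5, 10, 0, 0, 0, 0, 0, 0, 9, 0, 0, 0, 0, 0, 0, 5, 0, 0, 0, 0, 0, 0, 2, 0, 0, 0, 0, 0, 0, 1, 0, 0, 0, 0, 0, 0, 0.8, 0, 0, 0, 0, 0, 0, 0, 0, 0, 0, 0, 0, 0, 0, 0]

```text
t: 48.85
ee_pos: [599.0, -193.7, 5.2]
orientation: [-0.561, 3.091, -0.0]
ft_force: [-7.5, 3.8, 25.7]
width: -0.1
grasp_force: 12.8
```

Call:
jog_arm:
  increments: [0, 0, 2, 2, 0, 0, 0, 0, 0, 2, 5, 0, 0, 0, 0, 0, 1.5, 7, 0, 0, 0, 0, 0, 0, 9, 0, 0, 0, 0, 0, 0, 9, 0, 0, 0, 0, 0, 0, 9, 0, 0, 0, 0, 0, 0, 9, 0, 0, 0, 0, 0, 0, 9, 0, 0, 0, 0, 0, 0, 8, 0, 0, 0, 0, 0, 0, 6, 0, 0, 0, 0, 0, 0, 4, 0, 0, 0, 0, 0, 0, 1, 0, 0, 0]

```text
t: 50.35
ee_pos: [527.8, -216.1, 5.3]
orientation: [-0.41, 3.106, -0.007]
ft_force: [5.5, 1.4, 16.0]
width: 0.4
grasp_force: 8.2
```

Call:
jog_arm:
  increments: [0, 0, 0, 0, 0, 0, 0, 0, 0, 0, 0, 0, 0, 0, 0, 0, 0, 0, 0, 0, 0, 0, 0, 0, 0, 0, -5, 0, 0, 0, 0, 0, 0, -20, 0, 0, 0, 0, 0, 0, -25, 50, 0, 0, 0, 0, 0, 0, 100, 0, 0, 0, 0, 0, 0, 100]

```text
t: 51.35
ee_pos: [523.1, -214.5, 52.6]
orientation: [0.412, -3.114, -0.0]
ft_force: [0.4, -0.2, -0.2]
width: 27.2
grasp_force: 0.0
```

```bash
python3 - <<'E'
from h import *
o=get_obs(); im=get_image("wrist"); 
for r in models.regions_of("narrow_cover_1_center","wrist"): print(r["p"]); rects(im,r["region"],5,o,300)
print(mat(*o["ee_pos"][:2]),o["ee_pos"],np.degrees(2*np.arctan(o["orientation"][0]/o["orientation"][1])))
E
```

```text
[  16.  -130.1] [ 523.12957201 -214.4534779    52.5776362 ] -15.07098572941224
```

```bash
python3 - <<'E'
from h import *
o=get_obs(); im=get_image("wrist"); P=cloud(im,o); cv2.imwrite("pics/w9.png",im["pixels"])
g=im["pixels"].astype(int).mean(2); rects(im,(g>75)&(abs(P[...,2]-5)<6),5,o,800)
for r in models.regions_of("narrow_cover_1_center","wrist"): print(r["p"]); rects(im,r["region"],5,o,300)
for r in models.regions_of("wide_cover_1_center","wrist"): print(r["p"]); rects(im,r["region"],5,o,300)
E
```

```text
c [ 523.7 -225.4] size [ 75.4 508.9] ang 19.5 px [183. 219.] 20636
  c [ 660.1 -356. ] size [38.7 30.3] ang 15.0 px [122. 322.] 1400
```

View pics/w9.png

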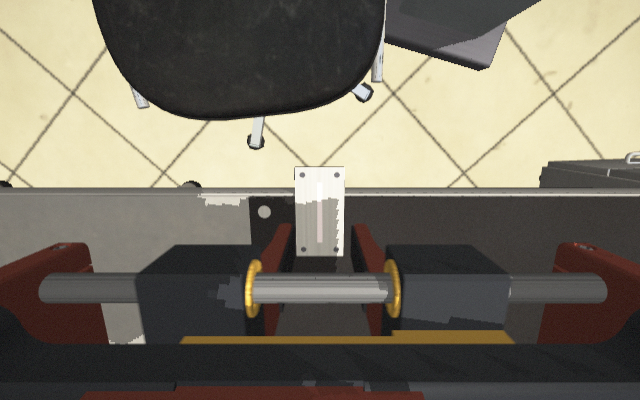

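The last cover overhangs the edge: corners about (294,167), (344,167), (344,256) and (296,256).

```bash
python3 - <<'E'
from h import *
o=get_obs(); im=get_image("wrist")
q=plane(im,[(294,167),(344,167),(344,256),(296,256),(319,192)],5,o); print(q.round(1)); c=q[:4].mean(0); print(c,mat(*c[:2]),mat(*q[4,:2]), np.linalg.norm(q[2]-q[1]),np.linalg.norm(q[0]-q[1]))
f=q[:2].mean(0)-q[2:4].mean(0); yaw=np.degrees(np.arctan2(-f[1],-f[0])); print(yaw)
t=c[:2]+f[:2]/np.linalg.norm(f)*28; print(t,mat(*t)); to(t[0],t[1],-6,yaw)
E
```

```text
[[ 491.5 -244.8    5. ]
 [ 481.8 -208.7    5. ]
 [ 551.  -188.8    5. ]
 [ 561.1 -226.3    5. ]
 [ 505.1 -221.9    5. ]]
[ 521.36040127 -217.15413616    5.        ] [  13.6 -132.3] [  -3.3 -132.6] 72.0582782972368 37.38520754277199
15.501646612593648
[ 494.37896363 -224.63758611] [ -14.4 -132.5]
at [ 523.1 -214.4   52.1] turn [ 0.  -0.1 -0.4] then shift [30.4 -2.2 58.1]
```

Call:
jog_arm:
  increments: [0, 0, -0.4, 8, -1, 0, 100, 0, 0, 0, 14, -1, 0, 100, 0, 0, 0, 7, 0, 0, 85, 0, 0, 0, 2, 0, 0, 85, 0, 0, 0, 0, 0, 6, 85, 0, 0, 0, 0, 0, 18, 85, 0, 0, 0, 0, 0, 18, 85, 0, 0, 0, 0, 0, 10, 85, 0, 0, 0, 0, 0, 5, 85, 0, 0, 0, 0, 0, 1, 85, 0, 0, 0, 0, 0, 0, 85, 0, 0, 0, 0, 0, 0, 85]

```text
t: 53.15
ee_pos: [494.4, -224.9, -4.9]
orientation: [-0.423, 3.112, -0.001]
ft_force: [0.3, -0.6, 0.3]
width: 74.7
grasp_force: 0.0
```

Call:
jog_arm:
  increments: [0, 0, 0, 0, 0, 0, 60, 0, 0, 0, 0, 0, 0, 40, 0, 0, 0, 0, 0, 0, 25, 0, 0, 0, 0, 0, 0, 25, 0, 0, 0, 0, 0, 0, 25, 0, 0, 0, 0, 0, 0, 25, 0, 0, 0, 0, 0, 0, 25]

```text
t: 54.02
ee_pos: [494.1, -224.7, -5.3]
orientation: [0.423, -3.113, -0.0]
ft_force: [-0.2, -0.4, 0.6]
width: 36.9
grasp_force: 30.0
```

Call:
jog_arm:
  increments: [0, 0, 0, 0, 0, -4, 25, 0, 0, 0, 1, 0, -10, 25, 0, 0, 0, 0, 0, -20, 25, 0, 0, 0, 0, 0, -30, 25, 0, 0, 0, 0, 0, -30, 25, 0, 0, 0, 0, 0, -20, 25, 0, 0, 0, 0, 0, -4, 25, 0, 0, 0, 0, 0, 0, 25]

```text
t: 55.02
ee_pos: [493.0, -224.9, 112.8]
orientation: [-0.423, 3.113, -0.0]
ft_force: [-0.1, -0.4, -1.0]
width: 37.0
grasp_force: 30.0
```

```bash
python3 - <<'E'
from h import *
to(498.7,432.4,114,10);o=get_obs();print(o["width"],o["grasp_force"])
lids()
E
```

```text
at [ 493.  -224.9  112.8] turn [-0.   0.   5.5] then shift [-119.7  646.4   -1.2]
37.01620410839629 29.99897539615631
  c [539.5 224.8] size [128.2 117.9] ang 16.4 px [280. 234.] 2205
  c [526.6 437. ] size [127.6 117.2] ang 9.9 px [195. 239.] 363
   z,tilt [-1.0000e-03 -2.0000e-03  5.0849e+01]
   z,tilt [0.0000e+00 1.0000e-03 4.6015e+01]
```

Call:
jog_arm:
  increments: [0, 0, 5.5, -2, 12, 0, 25, 0, 0, 0, -5, 28, 0, 25, 0, 0, 0, -8.5, 45, 0, 25, 0, 0, 0, -10, 55, 0, 25, 0, 0, 0, -11, 58, 0, 25, 0, 0, 0, -11, 58, 0, 25, 0, 0, 0, -11, 58, 0, 25, 0, 0, 0, -11, 58, 0, 25, 0, 0, 0, -11, 58, 0, 25, 0, 0, 0, -10.5, 58, 0, 25, 0, 0, 0, -10, 55, 0, 25, 0, 0, 0, -8, 45, 0, 25]

```text
t: 56.58
ee_pos: [496.6, 374.8, 111.3]
orientation: [0.275, -3.128, 0.001]
ft_force: [0.0, -1.0, -1.1]
width: 36.9
grasp_force: 30.0
```

Call:
jog_arm:
  increments: [0, 0, 0, -6.5, 33, 0, 25, 0, 0, 0, -3.2, 18, 0, 25, 0, 0, 0, -1, 7, 0, 25, 0, 0, 0, 0, 0, 0, 25, 0, 0, 0, 0, 0, 0, 25]

```text
t: 57.2
ee_pos: [498.0, 430.7, 112.6]
orientation: [0.272, -3.129, 0.001]
ft_force: [0.0, 0.7, -0.3]
width: 36.7
grasp_force: 30.0
```

```bash
python3 - <<'E'
from h import *
to(498.7,432.4,26,10);o=get_obs();print(o["width"],o["grasp_force"])
E
```

```text
at [498.  430.7 112.6] turn [-0.  -0.  -0.1] then shift [-0.9  1.6 86.6]
36.6905482681316 29.998987913131714
```

Call:
jog_arm:
  increments: [0, 0, 0, -1, 1, 15, 25, 0, 0, 0, 0, 0, 25, 25, 0, 0, 0, 0, 0, 22, 25, 0, 0, 0, 0, 0, 13, 25, 0, 0, 0, 0, 0, 7, 25, 0, 0, 0, 0, 0, 3, 25, 0, 0, 0, 0, 0, 0, 25, 0, 0, 0, 0, 0, 0, 58, 0, 0, 0, 0, 0, 0, 58, 0, 0, 0, 0, 0, -10, 58, 0, 0, 0, 0, 0, -30, 58, 0, 0, 0, 0, 0, -30, 58]

```text
t: 58.7
ee_pos: [498.8, 433.1, 99.0]
orientation: [-0.273, 3.13, 0.0]
ft_force: [0.0, -0.6, 0.4]
width: 51.1
grasp_force: 0.0
```

Call:
jog_arm:
  increments: [0, 0, 0, 20, 0, -15, 100, 0, 0, 0, 20, -25, -5, 100, 0, 0, 0, 10, -45, 0, 100, 0, 0, 0, 0, -50, 0, 100, 0, 0, 0, 0, -40, 0, 100, 0, 0, 0, 0, -20, 0, 100, 0, 0, 0, 0, -5, 0, 100, 0, 0, 0, 0, 0, 0, 100, 0, 0, 0, 0, 0, 0, 100]

```text
t: 59.82
ee_pos: [481.6, 243.3, 117.7]
orientation: [-0.275, 3.129, 0.0]
ft_force: [1.1, 0.6, 0.2]
width: 87.8
grasp_force: 0.0
```

```bash
python3 - <<'E'
from h import *
im=get_image("top"); P=cloud(im)
for n in("narrow_cover_1_center","lid_left_grip"):
  for r in models.regions_of(n,"top"): print(n,r["p"],np.median(P[r["region"]],0).round(0)); rects(im,r["region"],22)
cv2.imwrite("pics/t10.png",cv2.resize(im["pixels"][160:290,150:470],None,fx=2.4,fy=2.4,interpolation=cv2.INTER_CUBIC))
to(670,40,80,10)
E
```

```text
narrow_cover_1_center 0.86 [676. 476.   3.]
  c [672.5 470.6] size [70.8 40.3] ang 27.6 px [187. 184.] 390
lid_left_grip 0.86 [670.  40.  10.]
  c [668.9  40.4] size [127.6 116.7] ang 10.0 px [352. 185.] 2031
at [481.4 243.  117.6] turn [ 0. -0.  0.] then shift [-150.5 -232.6   37.6]
```

View pics/t10.png

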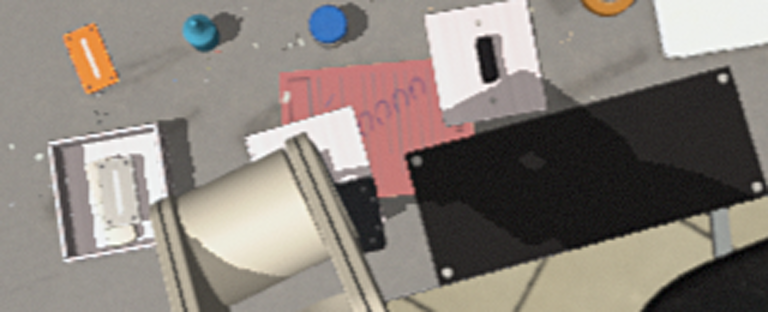

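The last view shows both narrow covers in the left tin (118,195), the mat empty, the left lid waiting at (487,60) and the bystanders untouched. Fetching the left lid.

Call:
jog_arm:
  increments: [0, 0, 0, -9.5, -15, 0, 100, 0, 0, 0, -20.5, -32, 0, 100, 0, 0, 0, -29, -45, 0, 100, 0, 0, 0, -32.5, -50, 0, 100, 0, 0, 0, -27, -42, 0, 100, 0, 0, 0, -18, -28, 0, 100, 0, 0, 0, -10, -15, 10, 80, 0, 0, 0, -4, -5.5, 25, 60, 0, 0, 0, 0, 0, 30, 50, 0, 0, 0, 0, 0, 23, 50, 0, 0, 0, 0, 0, 10, 50, 0, 0, 0, 0, 0, 3.5, 50]

```text
t: 61.48
ee_pos: [669.9, 39.5, 15.6]
orientation: [0.274, -3.129, -0.0]
ft_force: [0.7, -0.5, 0.6]
width: 44.0
grasp_force: 0.0
```

Call:
jog_arm:
  increments: [0, 0, 0, 0, 0, 0, 45, 0, 0, 0, 0, 0, 0, 45, 0, 0, 0, 0, 0, 0, 0, 0, 0, 0, 0, 0, 0, 0, 0, 0, 0, 0, 0, 0, 0, 0, 0, 0, 0, 0, 0, 0, 0, 0, 0, 0, 0, 0, 0]

```text
t: 62.35
ee_pos: [670.2, 39.3, 16.5]
orientation: [-0.273, 3.129, 0.0]
ft_force: [-0.8, -0.5, 3.7]
width: 18.0
grasp_force: 30.0
```

```bash
python3 - <<'E'
from h import *
o=get_obs(); print(o["width"],o["ft_force"]); to(526,437.1,130,10)
E
```

```text
17.95166173236917 [-0.78811261 -0.49056461  3.74925484]
at [670.2  39.3  16.5] turn [-0.  0. -0.] then shift [  73.   416.8 -113.5]
```

Call:
jog_arm:
  increments: [0, 0, 0, 0, 0, -12, 0, 0, 0, 0, 0, 0, -35, 0, 0, 0, 0, 0, 0, -40, 0, 0, 0, 0, 1.5, 10, -28, 0, 0, 0, 0, 4.5, 26, -5, 0, 0, 0, 0, 8, 46, 0, 0, 0, 0, 0, 9.5, 55, 0, 0, 0, 0, 0, 9.5, 55, 0, 0, 0, 0, 0, 9.5, 55, 0, 0, 0, 0, 0, 9.5, 55, 0, 0, 0, 0, 0, 8.5, 48, 0, 0, 0, 0, 0, 6, 35, 0, 0]

```text
t: 63.85
ee_pos: [536.7, 408.9, 136.5]
orientation: [-0.275, 3.129, 0.0]
ft_force: [-0.5, -0.2, -1.3]
width: 18.1
grasp_force: 30.0
```

Call:
jog_arm:
  increments: [0, 0, 0, 4, 20, 0, 0, 0, 0, 0, 2, 9, 0, 0, 0, 0, 0, 0.5, 2.8, 0, 0, 0, 0, 0, 0, 0, 10, 0, 0, 0, 0, 0, 0, 25, 0, 0, 0, 0, 0, 0, 18, 0, 0, 0, 0, 0, 0, 7, 0, 0, 0, 0, 0, 0, 2, 0, 0, 0, 0, 0, 0, 0, 0, 0, 0, 0, 0, 0, 0, 0]

```text
t: 65.1
ee_pos: [526.4, 437.5, 75.0]
orientation: [-0.273, 3.129, 0.001]
ft_force: [0.1, -1.0, -1.1]
width: 17.8
grasp_force: 30.0
```

```bash
python3 - <<'E'
from h import *
o=get_obs(); print(o["width"],o["ft_force"]); to(526,437.2,57.5,10)
E
```

```text
17.812715989959113 [ 0.05312814 -1.02244281 -1.07635657]
at [526.4 437.5  75. ] turn [ 0.   0.1 -0. ] then shift [ 0.4 -0.2 17.5]
```

Call:
jog_arm:
  increments: [0, 0, 0, 0.4, 0, 5, 0, 0, 0, 0, 0, 0, 5, 0, 0, 0, 0, 0, 0, 4, 0, 0, 0, 0, 0, 0, 2.5, 0, 0, 0, 0, 0, 0, 1.5, 0, 0, 0, 0, 0, 0, 0, 0, 0, 0, 0, 0, 0, 0, 0]

```text
t: 65.97
ee_pos: [525.5, 437.0, 57.5]
orientation: [0.273, -3.129, 0.0]
ft_force: [-4.1, -3.5, 9.2]
width: 17.8
grasp_force: 30.0
```

Seated at the expected height (57.5). Release, back off and check.

Call:
jog_arm:
  increments: [0, 0, 0, 0, 0, 0, 50, 0, 0, 0, 0, 0, 0, 70, 0, 0, 0, 0, 0, 0, 70, 0, 0, 0, 0, 0, -20, 70, 0, 0, 0, 0, 0, -35, 100, 0, 0, 0, 0, 0, -35, 100, 0, 0, 0, 0, 0, -30, 100, 0, 0, 0, 20, 0, -10, 100, 0, 0, 0, 50, 0, 0, 100, 0, 0, 0, 50, 0, 0, 100, 0, 0, 0, 20, 0, 0, 100, 0, 0, 0, 0, 0, 0, 100]

```text
t: 67.47
ee_pos: [386.6, 412.8, 186.4]
orientation: [-0.276, 3.129, -0.0]
ft_force: [1.0, -0.2, 0.6]
width: 87.5
grasp_force: 0.0
```

Call:
jog_arm:
  increments: [0, 0, 0, 0, 0, 0, 100, 0, 0, 0, 0, 0, 0, 100, 0, 0, 0, 0, 0, 0, 100, 0, 0, 0, 0, 0, 0, 100]

```text
t: 67.97
ee_pos: [388.1, 412.8, 186.0]
orientation: [0.272, -3.13, 0.0]
ft_force: [-0.4, 0.6, 0.3]
width: 87.7
grasp_force: 0.0
```

```bash
python3 - <<'E'
from h import *
im=lids(); cv2.imwrite("pics/t11.png",cv2.resize(im["pixels"][160:290,150:470],None,fx=2.4,fy=2.4,interpolation=cv2.INTER_CUBIC))
E
```

```text
c [539.5 224.8] size [128.2 117.9] ang 16.4 px [280. 234.] 2196
  c [526.9 436.6] size [128.  117.9] ang 9.9 px [196. 240.] 2211
   z,tilt [ 1.0000e-03 -5.0000e-03  5.0892e+01]
   z,tilt [ 3.0000e-03 -7.0000e-03  5.0675e+01]
```

View pics/t11.png

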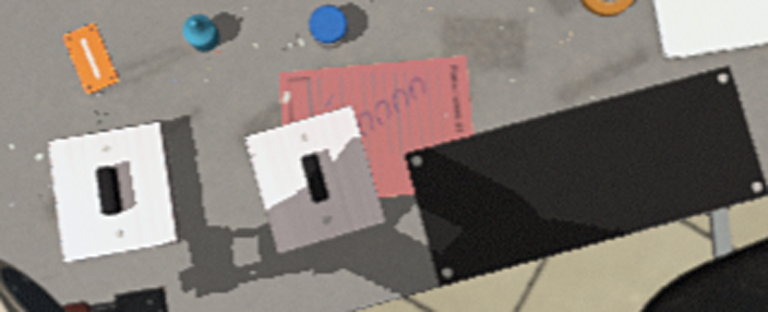

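Both lids are level at their starting poses and heights, the mat is clear and the bystanders are in place. Handing in.

```bash
python3 -c "
from workcell import job
print(job.close_job())"
```

```text
the job is handed in; nothing more can be done
None
```

The wide cover is in the right tin with the circuit board and both narrow covers are in the left tin with the USB hub; both lids checked level and seated, the bystanders look untouched, and the job is handed in (it returned no verdict).

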